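# Load the punches and hold the sprung tool-case lid short of balance

## Robot

A 6-joint arm with a two-finger parallel gripper is mounted at the origin on the work surface. World frame = base frame: x ahead of the robot, y to its left, z up, the work surface at z = 0. Lengths are in m, angles in rad, forces in N, time in s.
With the tool pointing down it reaches from about 0.25 to 0.725 m from the base axis. Payload 4 kg.
Tool frame: the origin (TCP) lies midway between the tips of the shut fingers; the grasp point (between the pads) lies pinch_z behind it (pinch_z is the distance from the TCP to the grasp point, in m); z points along the fingers, y is the direction in which the jaws open and shut (so a half turn about z gives the same grasp; the last joint's range is limited). The gripper opens to 85 mm and grips with 20 to 120 N. Pads are 22 mm wide; open, the fingers measure 114 mm over their backs; the gripper's body (76 mm by 85 mm) begins 54 mm behind the grasp point. The pads swing forward as they close: fully open they stand 13 mm farther back than shut.
Start: joints at [1.341, 0.241, 0.005, 1.335, 0, 1.571], TCP at [0.114, 0.487, 0.206] pointing down, gripper open.
Joint ranges: [-2.72, 2.72], [-1.05, 1.87], [-1.09, 1.28], [-1.99, 2.15], [-1.42, 1.44], [-3.14, 3.14]. Speed limits (rad/s): [2.79, 2.79, 3.14, 3.14, 3.14, 3.14].

## Interface

Orientations are given as a unit quaternion [x, y, z, w].
In Python, from workcell import * gives the robot as it stands.
- The arm moves only by the tool move_arm, never from a script. Its argument "motion" is a list of rows, each a list of 3 entries, a list of its own where there are three numbers: the finger opening in mm, from 0 to 85.4, then the shift along the tool's x, y, z in units of 50 mm (1.0 is 50 mm), then the turn about the tool's z in units of 6 degrees (1.0 is 6 degrees). In form: [[claw, [dx, dy, dz], roll], ...]. A call has exactly 10 rows; each row is the pose to reach, as a shift and turn from the pose commanded when the call began, along the tool's axes at that moment; what a row does not reach only later rows make up. A row lasts 1/10 s, in which the tool goes at most 50 mm and 8.59 degrees, less where a joint would pass 70% of its speed; a pose out of reach is approached as far as the arm can. A call with a gripper value outside its range is refused whole. The fingers move at their own pace and stop on an object; the grip force is fixed at half the most. Time passes only in rows, so rows that repeat a pose let the fingers close, or fill a call up. It gives the time, the measured TCP pose, the force and the opening at its end, in the units of the state.
- get_obs(): the state, without advancing time (a new reading comes with each control period).
- camera(name): name is "scene" or "top" or "wrist"; returns a dict with "color" (480x640x3 uint8, red, green, blue), "fx", "fy", "cx", "cy" (pixels), "distortion" ([k1, k2, p1, p2, k3] as OpenCV has them; the pictures are not rectified), "rvec" (rotation vector, rad) and "tvec" (3), from world to camera coordinates, as OpenCV has them; the wrist camera has in their place "mount" (4x4, takes a point from camera to tool coordinates, whose origin is the TCP and whose axes are the flange's). Camera axes: x right, y down, z forward; pixel columns grow to the right and rows downward; lengths in m; the calibration is good to about 2 mm. A picture is of the moment at which its call begins: read the wrist's pose just before it. There is no depth.
- job_done(): hands the job in, once; it reports no verdict.
The state is a dict: "clock": time; "joint_pos": joint angles; "joint_vel": joint speeds; "tau": joint torques, N m; "eef_pos": TCP position; "tool_rot": TCP orientation; "ft_force": force on the tool from outside, world axes, zero at the start; "ft_torque": the same for the moment, N m; "grip_width": finger opening in m.
Only numpy, scipy, OpenCV 4.12 (cv2) and the standard library are available. Lean on these libraries where they do the work, as an engineer would, in place of code of your own. Each camera call takes 0.05 s, during which the arm holds its last target.

## Task

Get the tool case ready for its lid spring to be adjusted: first stand the two steel punches end-down in the pocket block on the side of the case, thick one in the wide pocket and thin one in the narrow pocket, right to the bottom, and let go of them. Then take the lid by its handle bar, raise it past its balance point without letting it fall fully open, bring it back and hold it steady about ten degrees short of the balance point; finish while still holding it there, and leave the other tools on the table where they lie.

Things in the scene. Friction and masses are not known exactly. Their poses are not given: they have to be found in the camera images.
- case: Fixed teal plastic tool case, 220 x 260 mm, its open body 75 mm high, with a 30 mm deep lid hinged along its far side (top of closed lid 108 mm above the table including ribs). Origin: centre of its underside on the table; x points from the front (handle) side to the hinge side, y along the hinge, z up. On its -y side stands the black pocket block (120 mm along x, 46 mm along y, 60 mm high), part of the case.
- pocket_thick (a point): Centre of the mouth, in the top face of the pocket block (60 mm above the table), of the wide round pocket: 21 mm across, 50 mm deep, upright; the one nearer the hinge side. Axes as the case.
- pocket_thin (a point): Centre of the mouth of the narrow round pocket: 17 mm across, 50 mm deep, upright; the one nearer the front of the case, 60 mm from the wide one. Axes as the case.
- punch_thick: Loose round steel punch, 16 mm thick, 165 mm long, about 0.26 kg (varies); its ends are slightly chamfered (foot 12 mm across). Origin: centre of its lower end; z along the punch, up. Starts upright in one of the two holes of the wooden stand, hole floor 10 mm above the table, so that its top is at 175 mm.
- punch_thin: Loose round steel punch, 12 mm thick, 165 mm long, about 0.15 kg (varies); its ends are slightly chamfered (foot 8 mm across). Origin: centre of its lower end; z along the punch, up. Starts upright in the other hole of the stand, its top at 175 mm; the holes are roomy, so it may lean by a few degrees.
- stand: Fixed wooden block 70 x 130 x 55 mm high (x, y, z) with two round holes, 19 mm across and 45 mm deep, at y = -35 and +35 mm. Origin: centre of its underside.
- lid (a joint): Angle of the lid in rad: 0 closed, grows as the front edge rises, stop at 1.65 (fallen fully open). The lid weighs 0.9 kg and is helped by a spring: below the balance point at 1.045 rad (60 degrees) it falls shut by itself, above it, it falls open by itself. Lifting it by the bar takes about 1.3 N at the start, less higher up.
- lid_bar (a point): Middle of the black handle bar of the lid: a round bar 14 mm thick, 130 mm long along the case's y, carried 43 mm out from the lid's front edge by an arm at each end (a free gap of 36 mm between bar and lid, free from above and below). With the lid closed it is 87 mm above the table. The point moves with the lid, on an arc of 262 mm radius about the hinge; axes turn with the lid and equal the case's when it is closed.
- lid_hinge (a point): Middle of the lid's hinge line, 75 mm above the table; the hinge runs along the case's y. With the lid closed the bar lies 262 mm from here towards -x of the case and 12 mm higher.
- jar: Bystander: glass jar with steel cap, 60 mm across, 75 mm high. Origin: centre of underside.
- tape: Bystander: cardboard-coloured roll of tape lying flat, 90 mm across, 24 mm high. Origin: centre of underside.
- screwdriver: Bystander: screwdriver lying on the table, along its x.
- wrench: Bystander: wrench lying on the table, along its x.
- discs: Bystander: closed cardboard box of discs, 130 x 130 x 40 mm. Origin: centre of underside.
- plane: Bystander: small hand plane, 150 x 45 mm, 52 mm high, along its x. Origin: centre of underside.
Not all that is in view belongs to the job. What is shaped like the punch_thick but red is not meant.

How it is judged:
On the way, in this order (a step that is already met when the one before it is completed fails the run):
1. both punches stand at the bottom of their own pockets, let go (horizontal distance between punch_thick and pocket_thick below 0.01 m and z of punch_thick in the frame of pocket_thick below -0.042 m and angle between each of punch_thick, punch_thin's own z axis and vertical below 0.15 rad and horizontal distance between punch_thin and pocket_thin below 0.01 m and z of punch_thin in the frame of pocket_thin below -0.042 m and contact force between the fingers and punch_thick below 0.05 N and contact force between the fingers and punch_thin below 0.05 N), for 0.2 s.
2. the lid is raised past its balance point by the hand on it (value of joint lid above 1.08 rad and contact force between the fingers and case above 0.1 N), for 0.1 s.
At the end, for the whole second after the job is handed in: Both punches in their own pockets: foot 42 mm or more below the mouth, within 10 mm of its centre, within 0.15 rad of upright. The fingers hold the lid still (under 0.08 rad/s) at 0.76 to 1.00 rad, 3 to 16 degrees below balance (1.045 rad), nothing else touching it (horizontal distance between punch_thick and pocket_thick below 0.01 m and z of punch_thick in the frame of pocket_thick below -0.042 m and angle between each of punch_thick, punch_thin's own z axis and vertical below 0.15 rad and horizontal distance between punch_thin and pocket_thin below 0.01 m and z of punch_thin in the frame of pocket_thin below -0.042 m and value of joint lid between 0.76 and 1 rad and velocity of joint lid between -0.08 and 0.08 rad/s and contact force between the fingers and case above 0.1 N and contact force between each of jar, tape, screwdriver, wrench, discs, plane and case below 0.1 N); the arm keeps its last pose, push and grip.
It fails at once if the lid falls fully open (beyond 1.45 rad) (value of joint lid above 1.45 rad).
It fails at once if one of the other tools is moved by more than 40 mm (distance of any of jar, tape, screwdriver, wrench, discs, plane from where it was at the start of the episode above 0.04 m).
It also fails if it takes over 70 s, if anything falls off the work surface, if the arm or the gripper's body presses on something with over 40 N, if the wrist force passes 120 N, or if a joint passes its speed limit or range.

## Working session

There is one attempt and no reset: what is moved stays moved. The work goes in short steps, Python scripts to look and compute and a tool call to move; the robot and the scene stay as the last step left them, time stands still between calls to the robot, and variables do not carry over. Pictures are saved under pics/ and viewed, and the job is handed in when it is done.

Besides the shell and the picture viewer there is one more tool, called after ">>>" in YAML: its name, and indented under it one key for each argument. move_arm: Moves the arm, as the interface text tells. Its arguments: {"type":"object","properties":{"motion":{"type":"array","items":{"type":"array"}}},"required":["motion"]}

```bash
ls; mkdir -p pics; python3 - <<'E'
from workcell import *
import cv2
o=get_obs()
for k,v in o.items(): print(k,v)
for n in("scene","top","wrist"):
    c=camera(n); cv2.imwrite(f"pics/{n}0.png",c["color"][:,:,::-1])
    print(n,{k:(v.tolist() if hasattr(v,'tolist') else v) for k,v in c.items() if k!="color"})
E
```

```text
pics
clock 0.0
joint_pos [1.34098065e+00 2.41410016e-01 3.73320623e-03 1.33521514e+00
 2.09264832e-05 1.57076869e+00]
joint_vel [-3.84921728e-04 -1.12467038e-03 -3.53357230e-04 -9.03051882e-05
 -1.87477542e-03 -1.62733430e-03]
tau [ 2.18164896e-04 -3.72315431e+01  2.52408904e+01  1.68900867e-02
  1.28231059e-04 -4.05188576e-07]
eef_pos [0.11373584 0.48618687 0.20521793]
tool_rot [ 1.14641356e-01  9.93406393e-01 -1.03970065e-03 -1.30545632e-04]
ft_force [ 0.08998068  0.41001443 -0.10441245]
ft_torque [-0.02108468  0.04387609  0.05365692]
grip_width 0.08510358614312931
scene {'fx': 544.2209787682574, 'fy': 544.2209787682574, 'cx': 312.91155651344656, 'cy': 239.57539195079787, 'distortion': [-0.08044437788893068, 0.0, 0.0, 0.0, 0.0], 'rvec': [0.9743357383423914, 2.2366877619419716, -1.2487498782451711], 'tvec': [0.3481034851888634, -0.15516234311338734, 1.6749777231727612]}
top {'fx': 468.9713078380171, 'fy': 468.9713078380171, 'cx': 330.929866659139, 'cy': 231.78708659883674, 'distortion': [-0.0504517405926192, 0.0, 0.0, 0.0, 0.0], 'rvec': [2.1337384052168935, -2.150166004461091, 0.15501563726281542], 'tvec': [0.06919880438198128, 0.5604120521707049, 1.343987123673455]}
wrist {'fx': 385.0660972855303, 'fy': 385.0660972855303, 'cx': 316.5279228274563, 'cy': 236.68016960356258, 'distortion': [-0.06826691962528252, 0.0, 0.0, 0.0, 0.0], 'mount': [[-0.0007835058109381681, -0.9607448279026477, -0.2774324454294329, 0.07037519794824941], [0.999999485645563, -0.0009314354895573235, 0.000401418157873893, 0.00024309160389984763], [-0.000644070844631254, -0.27743198821736426, 0.9607450635244011, -0.16951135733256048], [0.0, 0.0, 0.0, 1.0]]}
```

View pics/scene0.png

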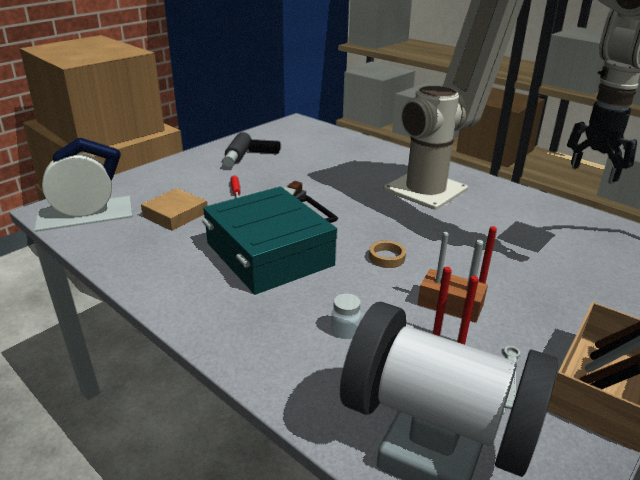

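View pics/top0.png

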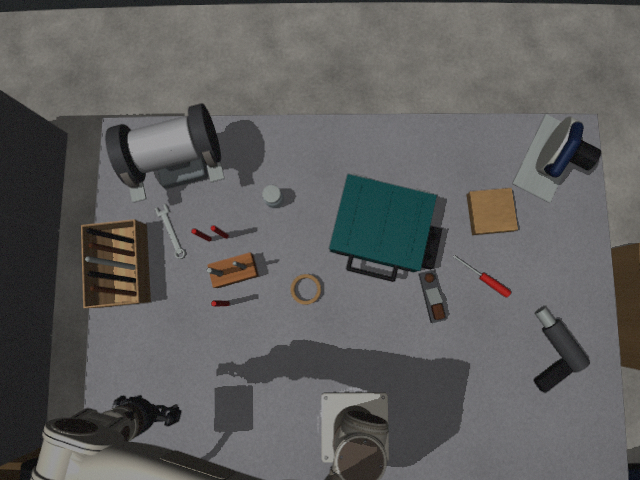

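View pics/wrist0.png

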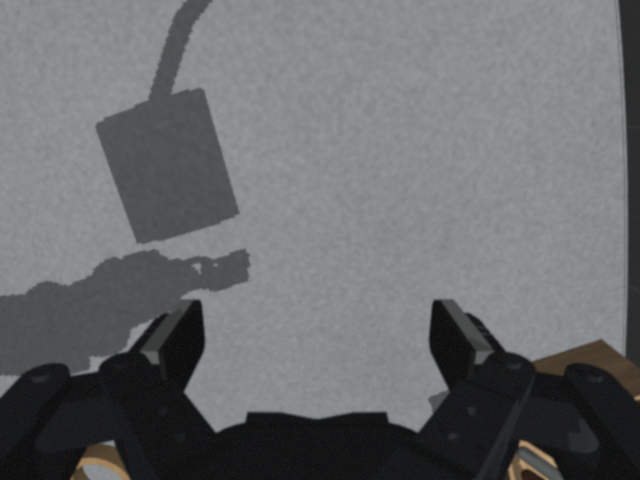

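```bash
python3 - <<'E'
import workcell
print([n for n in dir(workcell) if n[0]!='_'], getattr(workcell,'pinch_z',None))
E
```

```text
['Unreachable', 'camera', 'get_obs', 'job_done', 'pinch_z'] 0.0187
```

```bash
cat > h.py <<'E'
import numpy as np, cv2
from workcell import *
from scipy.spatial.transform import Rotation as R
def ext(c,o=None):
    """returns Rwc, origin (cam->world)"""
    if "mount" in c:
        T=np.eye(4); T[:3,:3]=R.from_quat(o["tool_rot"]).as_matrix(); T[:3,3]=o["eef_pos"]
        T=T@np.array(c["mount"]); return T[:3,:3],T[:3,3]
    Rm=cv2.Rodrigues(np.array(c["rvec"],float))[0]; return Rm.T,-Rm.T@np.array(c["tvec"])
def K(c): return np.array([[c["fx"],0,c["cx"]],[0,c["fy"],c["cy"]],[0,0,1.]])
def ray(c,uv,o=None):
    p=cv2.undistortPoints(np.array([[uv]],float),K(c),np.array(c["distortion"]))[0,0]
    Rw,t=ext(c,o); d=Rw@np.array([p[0],p[1],1.]); return t,d/np.linalg.norm(d)
def onz(c,uv,z,o=None):
    t,d=ray(c,uv,o); return t+d*(z-t[2])/d[2]
def proj(c,P,o=None):
    Rw,t=ext(c,o); rv=cv2.Rodrigues(Rw.T)[0]
    return cv2.projectPoints(np.array(P,float).reshape(-1,3),rv,-Rw.T@t,K(c),np.array(c["distortion"]))[0][:,0]
def tri(rays):
    A=np.zeros((3,3));b=np.zeros(3)
    for t,d in rays:
        M=np.eye(3)-np.outer(d,d);A+=M;b+=M@t
    return np.linalg.solve(A,b)
def load(n):
    import pickle; return pickle.load(open(n,'rb'))
def snap(n,f):
    import pickle
    o=get_obs(); c=camera(n); pickle.dump((c,o),open(f"pics/{f}.pkl",'wb')); cv2.imwrite(f"pics/{f}.png",c["color"][:,:,::-1]); return c,o
def crop(f,x,y,w,h,s,out):
    im=cv2.imread(f"pics/{f}.png")[y:y+h,x:x+w]
    cv2.imwrite(f"pics/{out}.png",cv2.resize(im,None,fx=s,fy=s,interpolation=cv2.INTER_CUBIC))
E
python3 - <<'E'
from h import *
snap("scene","s1");snap("top","t1")
crop("t1",180,170,130,140,5,"t1a"); crop("t1",320,165,140,125,5.6,"t1b"); crop("s1",400,210,110,140,4.2,"s1a"); crop("s1",190,180,160,120,5,"s1b")
E
```

```text
(no output)
```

View pics/t1a.png

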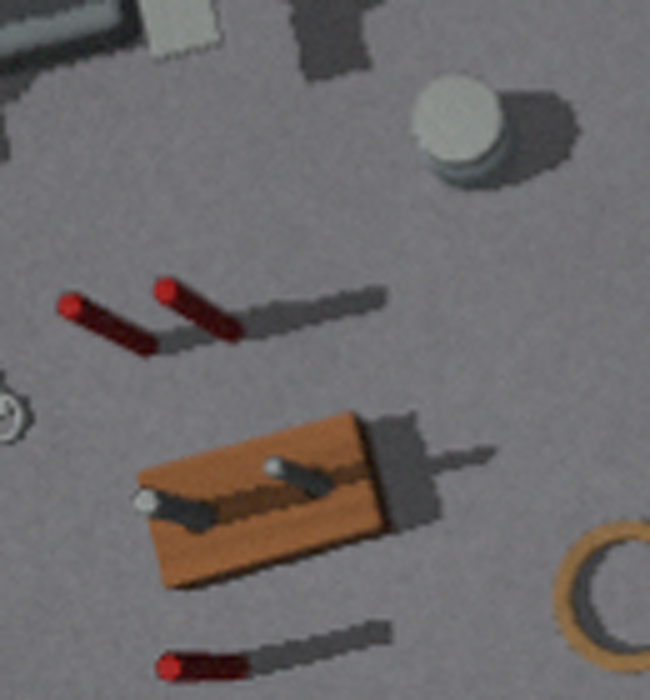

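View pics/t1b.png

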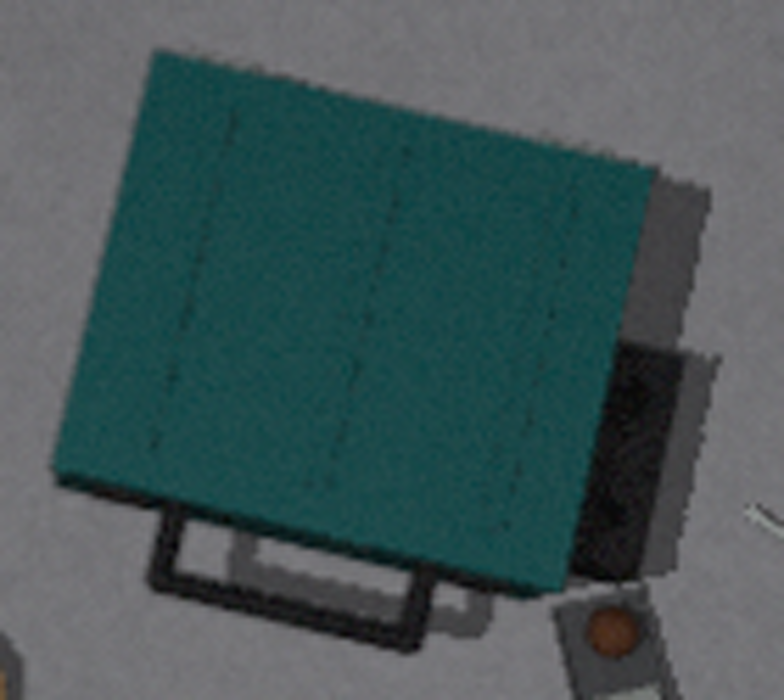

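View pics/s1a.png

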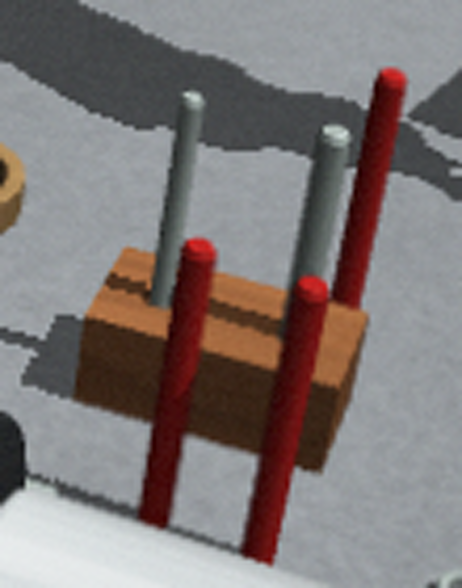

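View pics/s1b.png

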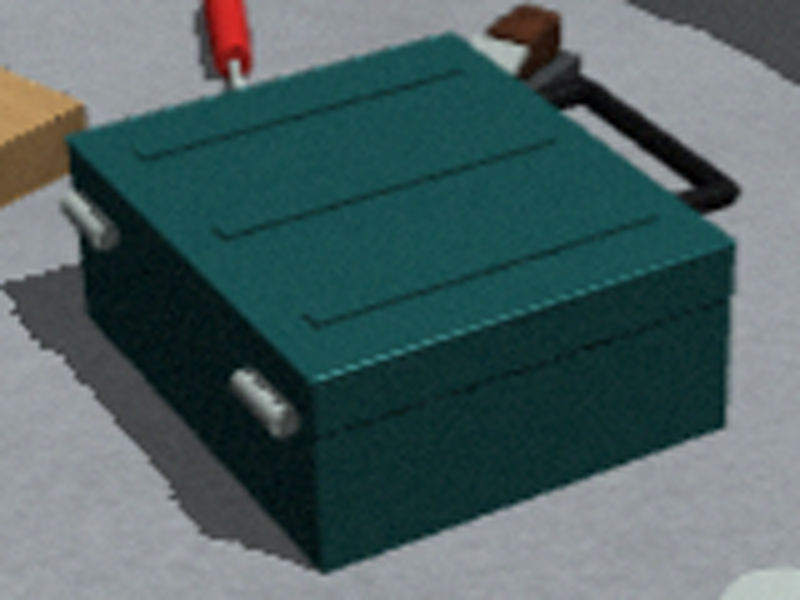

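```bash
python3 - <<'E'
from h import *
ct,_=load("pics/t1.pkl"); cs,_=load("pics/s1.pkl")
A=lambda x,y:(180+x/5-.4,170+y/5-.4)
S=lambda x,y:(400+x/4.2-.4,210+y/4.2-.4)
B=lambda x,y:(320+x/5.6-.4,165+y/5.6-.4)
C=lambda x,y:(190+x/5-.4,180+y/5-.4)
for n,a,s in [("thick",(147,499),(335,134)),("thin",(274,466),(192,99)),("red1",(72,306),(313,290)),("red2",(167,289),(199,250)),("red3",(169,667),(391,78))]:
    p=tri([ray(ct,A(*a)),ray(cs,S(*s))]); print(n,p.round(4), onz(ct,A(*a),.175).round(4), onz(cs,S(*s),.175).round(4))
for n,b in [("standTL",(140,472)),("TR",(352,412)),("BR",(383,525)),("BL",(170,588))]: print(n,onz(ct,A(*b),.055).round(4))
print("case")
cc=[onz(ct,B(*b),.105) for b in [(155,50),(657,168),(565,578),(57,465)]]
for p in cc: print(p.round(4))
for i in range(4): print(np.linalg.norm(cc[i]-cc[i-1]).round(4))
for s in [(70,140),(318,380),(733,245),(445,37)]: print("sc",onz(cs,C(*s),.105).round(4))
print("bar",[onz(ct,B(*b),.087).round(4) for b in [(157,582),(412,643)]])
print("block",[onz(ct,B(*b),.06).round(4) for b in [(623,345),(683,352),(637,578),(575,572)]])
print("pk",[onz(ct,B(*b),.06).round(4) for b in [(632,390),(605,510)]])
print("jar",onz(ct,A(457,120),.075), "tape",onz(ct,A(635,595),.024),"plane",[onz(ct,B(*b),z).round(3) for b,z in [((612,632),.052),((555,605),.02),((643,588),.02)]])
E
```

```text
thick [0.4431 0.388  0.1738] [0.4428 0.3882 0.175 ] [0.4456 0.3883 0.175 ]
thin [0.4606 0.3203 0.173 ] [0.4599 0.3209 0.175 ] [0.4645 0.3211 0.175 ]
red1 [0.549  0.4357 0.1611] [0.5466 0.432  0.175 ] [0.5686 0.4432 0.175 ]
red2 [0.5578 0.3835 0.1623] [0.5554 0.3808 0.175 ] [0.5758 0.3913 0.175 ]
red3 [0.3552 0.3759 0.1627] [0.3545 0.3741 0.175 ] [0.3775 0.3832 0.175 ]
standTL [0.467  0.4247 0.055 ]
TR [0.5013 0.3012 0.055 ]
BR [0.4354 0.2821 0.055 ]
BL [0.3997 0.4052 0.055 ]
case
[0.7205 0.0164 0.105 ]
[ 0.6565 -0.2391  0.105 ]
[ 0.4478 -0.1845  0.105 ]
[0.5065 0.0682 0.105 ]
0.2201
0.2634
0.2157
0.2595
sc [ 0.6585 -0.2349  0.105 ]
sc [0.7196 0.0161 0.105 ]
sc [0.5115 0.0704 0.105 ]
sc [ 0.4504 -0.183   0.105 ]
bar [array([0.4488, 0.0183, 0.087 ]), array([ 0.4171, -0.1096,  0.087 ])]
block [array([ 0.5724, -0.2276,  0.06  ]), array([ 0.5684, -0.2589,  0.06  ]), array([ 0.4506, -0.2302,  0.06  ]), array([ 0.454 , -0.1982,  0.06  ])]
pk [array([ 0.5486, -0.2314,  0.06  ]), array([ 0.486 , -0.2149,  0.06  ])]
jar [0.67033303 0.23924688 0.075     ] tape [0.39507876 0.13782784 0.024     ] plane [array([ 0.423, -0.218,  0.052]), array([ 0.44 , -0.195,  0.02 ]), array([ 0.448, -0.242,  0.02 ])]
```

```bash
cat >> h.py <<'E'
def go(p,yaw=None,o=None,verbose=True):
    """units to move measured TCP to p with tool-y heading yaw (deg, mod 180)"""
    o=o or get_obs(); Rm=R.from_quat(o["tool_rot"]).as_matrix()
    d=Rm.T@(np.array(p)-o["eef_pos"])/0.05
    cy=np.degrees(np.arctan2(Rm[1,1],Rm[0,1])); 
    r=0 if yaw is None else -(((yaw-cy)+90)%180-90)/6
    print("t",round(float(o["clock"]),2),"pos",o["eef_pos"].round(4),"yaw %.2f"%cy,"q",o["joint_pos"].round(3),"grip",round(float(o["grip_width"])*1000,2),"F",o["ft_force"].round(2))
    print("shift",d.round(3),"roll",round(r,3))
E
python3 - <<'E'
from h import *
go((.4425,.388,.22),15.5)
E
```

```text
t 0.25 pos [0.1138 0.4865 0.2057] yaw 76.83 q [1.341 0.241 0.004 1.335 0.    1.571] grip 85.3 F [-0.95  0.04 -0.77]
shift [-6.85  -0.422 -0.286] roll 10.222
```

>>> move_arm:
  motion:
    - [85,[-0.7,0,-0.29],1.0]
    - [85,[-1.5,-0.1,-0.29],2.2]
    - [85,[-2.4,-0.15,-0.29],3.5]
    - [85,[-3.3,-0.2,-0.29],4.8]
    - [85,[-4.2,-0.26,-0.29],6.1]
    - [85,[-5.1,-0.31,-0.29],7.4]
    - [85,[-5.9,-0.36,-0.29],8.7]
    - [85,[-6.5,-0.4,-0.29],9.8]
    - [85,[-6.85,-0.42,-0.29],10.22]
    - [85,[-6.85,-0.42,-0.29],10.22]

```text
clock: 1.25
eef_pos: [0.4443, 0.3875, 0.2199]
tool_rot: [0.606, 0.795, -0.0, -0.0]
ft_force: [0.7, 0.8, -0.1]
grip_width: 0.0844
```

```bash
python3 - <<'E'
from h import *
c,o=snap("wrist","w1"); go((.4425,.388,.115),15.5,o)
E
```

```text
t 1.25 pos [0.4443 0.3875 0.2199] yaw 15.39 q [ 0.717  0.419  0.292  1.445 -0.     2.02 ] grip 84.42 F [ 0.71  0.78 -0.06]
shift [ 0.02  -0.03   2.098] roll -0.019
```

View pics/w1.png

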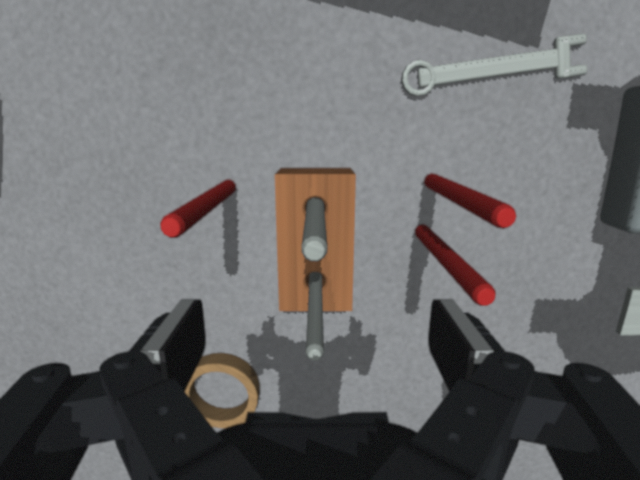

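```bash
python3 - <<'E'
from h import *
c,o=load("pics/w1.pkl")
print(onz(c,(314,249),.175,o),onz(c,(315,352),.175,o)); print(proj(c,[o["eef_pos"]],o))
print(onz(c,(315,208),.055,o))
print([onz(c,p,.055,o).round(4) for p in [(276,173),(354,173),(353,311),(278,311)]])
E
```

```text
[0.44267635 0.38845613 0.175     ] [0.46146555 0.32187966 0.175     ]
[[316.03715391 280.85892327]]
[0.44288366 0.38772757 0.055     ]
[array([0.4022, 0.4086, 0.055 ]), array([0.4673, 0.4265, 0.055 ]), array([0.5046, 0.3002, 0.055 ]), array([0.4352, 0.2811, 0.055 ])]
```

>>> move_arm:
  motion:
    - [85,[0.03,-0.03,0.4],0]
    - [85,[0.03,-0.03,0.9],0]
    - [85,[0.03,-0.03,1.4],0]
    - [85,[0.03,-0.03,1.8],0]
    - [85,[0.03,-0.03,2.05],0]
    - [85,[0.03,-0.03,2.1],0]
    - [0,[0.03,-0.03,2.1],0]
    - [0,[0.03,-0.03,2.1],0]
    - [0,[0.03,-0.03,2.1],0]
    - [0,[0.03,-0.03,2.1],0]

```text
clock: 2.3
eef_pos: [0.4413, 0.3898, 0.1166]
tool_rot: [0.605, 0.796, 0.001, 0.0]
ft_force: [-0.5, -0.6, -0.1]
grip_width: 0.0275
```

```bash
python3 - <<'E'
from h import *
c,o=snap("wrist","w2"); go((.4427,.388,.235),15.5,o)
E
```

```text
t 2.3 pos [0.4413 0.3898 0.1166] yaw 15.51 q [0.724 0.464 0.091 1.196 0.    2.024] grip 27.51 F [-0.49 -0.61 -0.13]
shift [-0.041  0.022 -2.368] roll 0.002
```

View pics/w2.png

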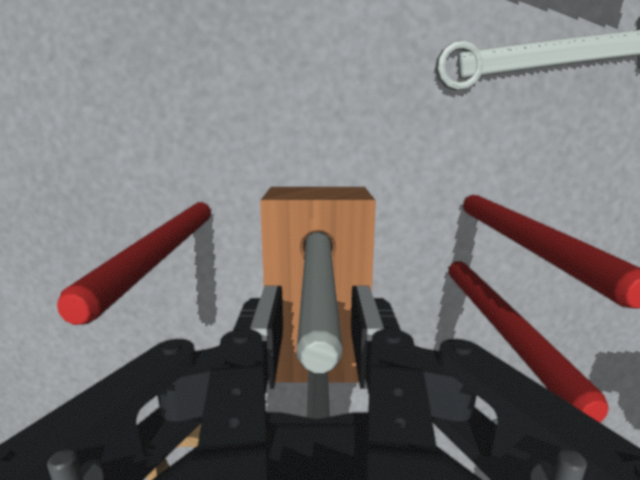

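>>> move_arm:
  motion:
    - [0,[-0.03,0.02,0],0]
    - [0,[-0.03,0.02,0],0]
    - [0,[-0.03,0.02,0],0]
    - [0,[-0.03,0.02,0],0]
    - [0,[-0.03,0.02,-0.3],0]
    - [0,[-0.03,0.02,-0.9],0]
    - [0,[-0.03,0.02,-1.5],0]
    - [0,[-0.03,0.02,-2.1],0]
    - [0,[-0.03,0.02,-2.4],0]
    - [0,[-0.03,0.02,-2.5],0]

```text
clock: 3.35
eef_pos: [0.4429, 0.3884, 0.2419]
tool_rot: [0.605, 0.796, 0.001, 0.001]
ft_force: [0.4, -0.2, -2.3]
grip_width: 0.0144
```

```bash
python3 - <<'E'
from h import *
c,o=snap("wrist","w3"); ex=np.array([.970,-.2436,0]);ey=np.array([.2436,.970,0]);C=np.array([.584,-.084,0])
P=C-.003*ex-.153*ey; P2=C-.063*ex-.153*ey;print(P,P2)
m=C-.033*ex-.153*ey
go((P[0],P[1],.242),-14.1,o); 
E
```

```text
[ 0.5438192 -0.2316792  0.       ] [ 0.4856192 -0.2170632  0.       ]
t 3.35 pos [0.4429 0.3884 0.2419] yaw 15.50 q [ 7.200e-01  4.110e-01  3.380e-01  1.495e+00 -1.000e-03  2.021e+00] grip 14.38 F [ 0.4  -0.18 -2.34]
shift [-1.249e+01 -1.369e+00 -8.000e-03] roll 4.933
```

View pics/w3.png

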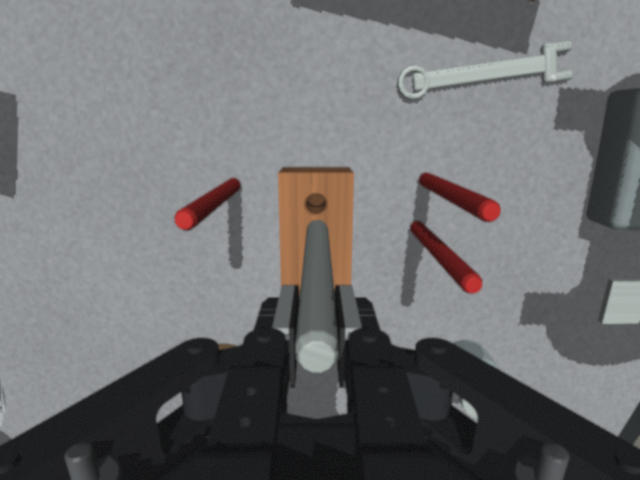

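```bash
python3 - <<'E'
from h import *
c,o=load("pics/w3.pkl")
Rm=R.from_quat(o["tool_rot"]).as_matrix()
for uv,z in [((316.5,225),.135),((317,352),.299)]: print((Rm.T@(onz(c,uv,z,o)-o["eef_pos"])).round(4))
E
```

```text
[-0.      0.0002  0.1069]
[-0.0019  0.0004 -0.0571]
```

>>> move_arm:
  motion:
    - [0,[-0.3,-0.03,0],0.1]
    - [0,[-0.9,-0.1,0],0.4]
    - [0,[-1.7,-0.19,0],0.8]
    - [0,[-2.5,-0.27,0],1.2]
    - [0,[-3.3,-0.36,0],1.6]
    - [0,[-4.1,-0.45,0],2.0]
    - [0,[-4.9,-0.54,0],2.4]
    - [0,[-5.7,-0.62,0],2.7]
    - [0,[-6.5,-0.71,0],3.0]
    - [0,[-7.2,-0.79,0],3.3]

```text
clock: 4.4
eef_pos: [0.4988, 0.0278, 0.2387]
tool_rot: [0.734, 0.679, -0.002, -0.001]
ft_force: [0.3, -0.5, -1.4]
grip_width: 0.0143
```

```bash
python3 - <<'E'
from h import *
go((.544,-.2317,.242),-14.1)
E
```

```text
t 4.4 pos [0.4988 0.0278 0.2387] yaw -4.46 q [ 5.600e-02  2.310e-01  7.800e-02  1.421e+00 -1.000e-03  1.705e+00] grip 14.32 F [ 0.3  -0.52 -1.36]
shift [-5.103  1.305 -0.063] roll 1.607
```

>>> move_arm:
  motion:
    - [0,[-0.7,0.18,0],0.3]
    - [0,[-1.5,0.38,0],0.6]
    - [0,[-2.3,0.58,0],0.9]
    - [0,[-3.1,0.78,0],1.2]
    - [0,[-3.8,0.97,0],1.4]
    - [0,[-4.4,1.12,0],1.6]
    - [0,[-4.8,1.22,0],1.6]
    - [0,[-5.0,1.28,0],1.6]
    - [0,[-5.05,1.3,0],1.6]
    - [0,[-5.05,1.3,0],1.6]

```text
clock: 5.4
eef_pos: [0.5456, -0.2255, 0.2397]
tool_rot: [0.787, 0.616, -0.0, -0.001]
ft_force: [-0.6, 0.1, -2.2]
grip_width: 0.0145
```

```bash
python3 - <<'E'
from h import *
c,o=snap("wrist","w4"); go((.544,-.2317,.242),-14.1,o)
snap("top","t4"); crop("t4",380,170,100,100,6,"t4a")
E
```

```text
t 5.4 pos [ 0.5456 -0.2255  0.2397] yaw -13.90 q [-0.392  0.418  0.342  1.497  0.     1.421] grip 14.53 F [-0.62  0.13 -2.21]
shift [-0.127 -0.002 -0.046] roll 0.033
```

View pics/w4.png

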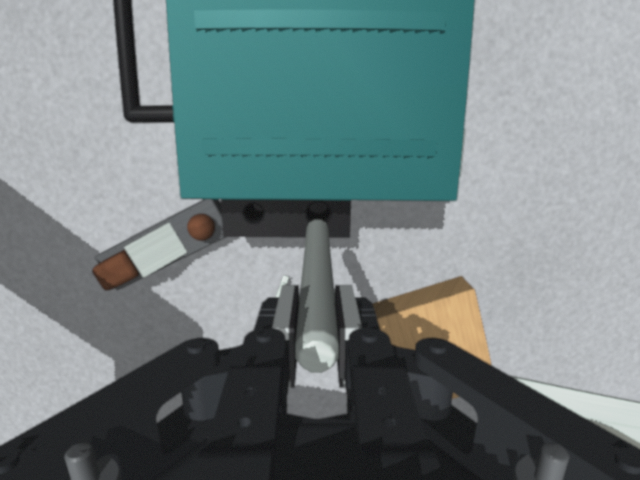

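View pics/t4a.png

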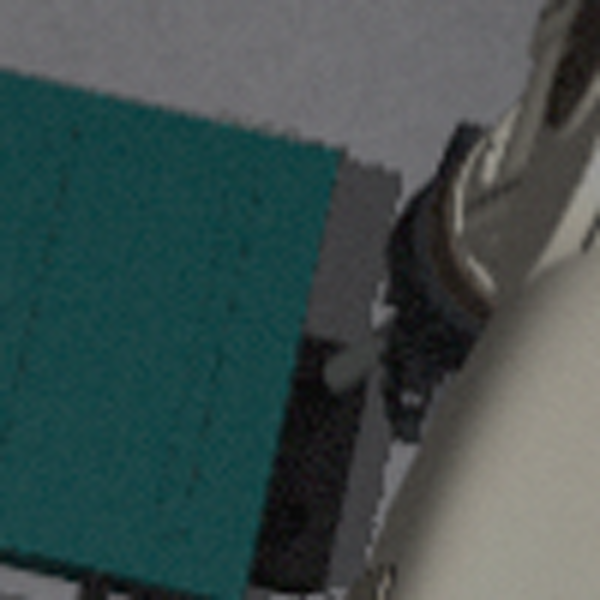

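```bash
python3 - <<'E'
from h import *
im=cv2.imread("pics/w4.png")[190:250,210:360]; im=cv2.convertScaleAbs(im,alpha=3)
cv2.imwrite("pics/w4a.png",cv2.resize(im,None,fx=5,fy=5,interpolation=cv2.INTER_CUBIC))
E
```

```text
(no output)
```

View pics/w4a.png

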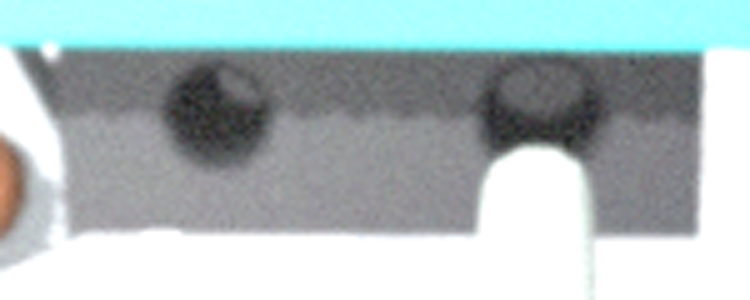

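```bash
python3 - <<'E'
from h import *
c,o=load("pics/w4.pkl")
a=onz(c,(253.2,212.3),.06,o);b=onz(c,(318,212.6),.06,o);print(a,b,np.linalg.norm(a-b),np.degrees(np.arctan2(*(b-a)[[1,0]])))
print(np.linalg.norm(onz(c,(243,212),.06,o)-onz(c,(264,212),.06,o)))
cor=[onz(c,p,.06,o) for p in [(350,236.5),(224,236.5)]];print(cor)
# punch foot
print(onz(c,(317.2,219),.133,o))
go((b[0],b[1],.242),-14.1)
E
```

```text
[ 0.48651242 -0.21743598  0.06      ] [ 0.54488901 -0.23223325  0.06      ] 0.0602227956885627 -14.223722533238002
0.019594064655850174
[array([ 0.56867746, -0.2618829 ,  0.06      ]), array([ 0.45283359, -0.23321132,  0.06      ])]
[ 0.54698878 -0.22103844  0.133     ]
t 5.5 pos [ 0.546  -0.2248  0.2404] yaw -13.82 q [-0.391  0.417  0.343  1.497  0.     1.421] grip 14.35 F [ 0.59  0.97 -1.75]
shift [-0.151  0.014 -0.032] roll 0.047
```

>>> move_arm:
  motion:
    - [0,[-0.08,0,0],0]
    - [0,[-0.14,0.0,0],0]
    - [0,[-0.14,0.0,0.1],0]
    - [0,[-0.14,0.0,0.3],0]
    - [0,[-0.14,0.0,0.6],0]
    - [0,[-0.14,0.0,0.85],0]
    - [0,[-0.14,0.0,1.0],0]
    - [0,[-0.14,0,1.05],0]
    - [0,[-0.14,0,1.05],0]
    - [0,[-0.14,0,1.05],0]

```text
clock: 6.5
eef_pos: [0.545, -0.2328, 0.1887]
tool_rot: [0.787, 0.616, 0.0, 0.0]
ft_force: [0.3, -0.2, -2.7]
grip_width: 0.0143
```

```bash
python3 - <<'E'
from h import *
c,o=snap("wrist","w5"); go((.5448,-.2321,.115),-14.1,o)
im=cv2.imread("pics/w5.png")[170:290,230:390]; im=cv2.convertScaleAbs(im,alpha=2.5)
cv2.imwrite("pics/w5a.png",cv2.resize(im,None,fx=5,fy=5,interpolation=cv2.INTER_CUBIC))
E
```

```text
t 6.5 pos [ 0.545  -0.2328  0.1887] yaw -13.88 q [-0.404  0.433  0.233  1.37   0.     1.409] grip 14.28 F [ 0.33 -0.21 -2.75]
shift [ 0.012 -0.008  1.473] roll 0.036
```

View pics/w5a.png

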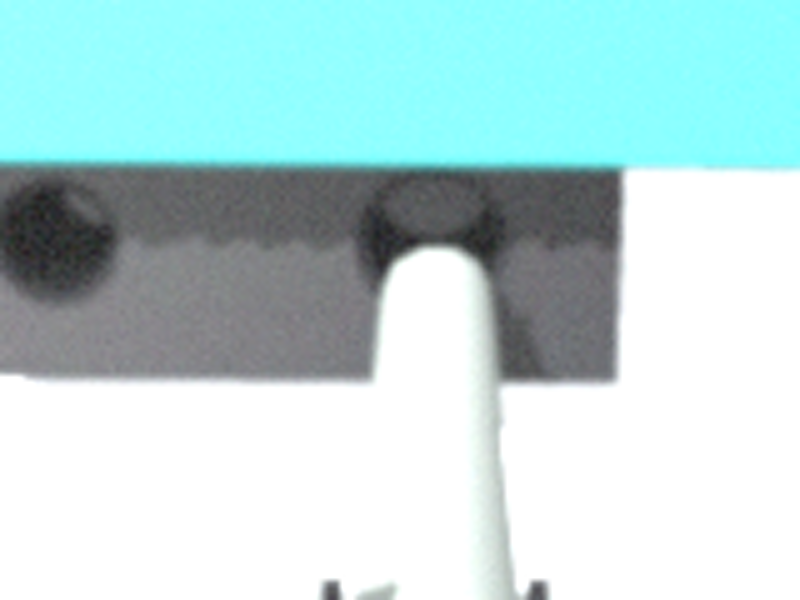

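```bash
python3 - <<'E'
from h import *
c,o=load("pics/w5.pkl")
f=lambda x,y:(230+x/5-.4,170+y/5-.4)
Rm=R.from_quat(o["tool_rot"]).as_matrix()
L=lambda p:(Rm.T@(p-o["eef_pos"])*1000).round(1)
print("foot far edge",L(onz(c,f(437,247),.0813,o)))
print("pocket l,r",L(onz(c,f(360,240),.06,o)),L(onz(c,f(503,240),.06,o)),"far edge",L(onz(c,f(432,173),.06,o)))
print("est",L(np.array([.5448,-.2321,.06])))
E
```

```text
foot far edge [  4.5   0.3 107.4]
pocket l,r [  0.5 -11.9 128.6] [  0.5  10.8 128.7] far edge [ 11.3  -0.4 128.7]
est [  0.6  -0.5 128.7]
```

>>> move_arm:
  motion:
    - [0,[0.025,-0.01,0.1],0]
    - [0,[0.025,-0.01,0.3],0]
    - [0,[0.025,-0.01,0.55],0]
    - [0,[0.025,-0.01,0.8],0]
    - [0,[0.025,-0.01,1.05],0]
    - [0,[0.025,-0.01,1.25],0]
    - [0,[0.025,-0.01,1.38],0]
    - [0,[0.025,-0.01,1.43],0]
    - [0,[0.025,-0.01,1.43],0]
    - [0,[0.025,-0.01,1.43],0]

```text
clock: 7.55
eef_pos: [0.5448, -0.2315, 0.1169]
tool_rot: [0.787, 0.616, 0.0, 0.0]
ft_force: [0.3, -1.1, -1.7]
grip_width: 0.0146
```

```bash
python3 - <<'E'
from h import *
go((.5448,-.2321,.225),-14.1)
E
```

```text
t 7.55 pos [ 0.5448 -0.2315  0.1169] yaw -13.89 q [-0.402  0.47   0.102  1.202  0.     1.411] grip 14.64 F [ 0.28 -1.12 -1.66]
shift [-0.012  0.006 -2.161] roll 0.035
```

Down without force. Release and rise.

>>> move_arm:
  motion:
    - [25,[0,0,0],0]
    - [40,[0,0,0],0]
    - [40,[0,0,0],0]
    - [40,[0,0,0],0]
    - [40,[0,0,-0.2],0]
    - [40,[0,0,-0.6],0]
    - [40,[0,0,-1.1],0]
    - [40,[0,0,-1.6],0]
    - [40,[0,0,-2.0],0]
    - [40,[0,0,-2.1],0]

```text
clock: 8.55
eef_pos: [0.546, -0.232, 0.2254]
tool_rot: [0.787, 0.616, 0.002, 0.003]
ft_force: [1.1, 0.1, -0.2]
grip_width: 0.0399
```

```bash
python3 - <<'E'
from h import *
c,o=snap("wrist","w6"); go((.461,.3215,.23),15.5,o)
E
```

```text
t 8.55 pos [ 0.546  -0.232   0.2254] yaw -13.89 q [-0.402  0.419  0.307  1.452 -0.     1.411] grip 39.9 F [ 1.15  0.14 -0.21]
shift [10.338 -4.306 -0.129] roll -4.898
```

View pics/w6.png

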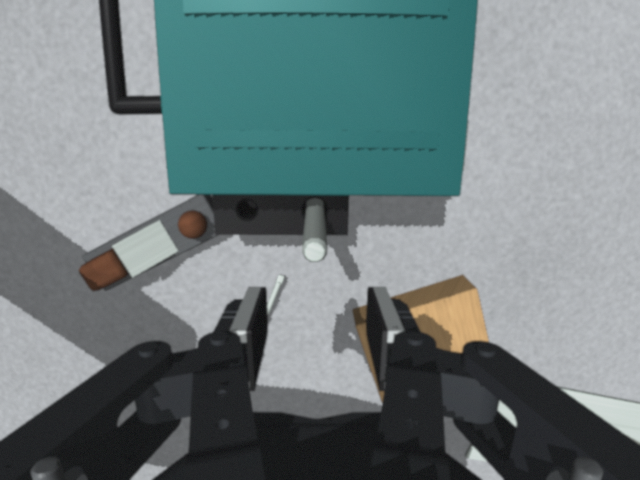

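>>> move_arm:
  motion:
    - [60,[0.5,-0.2,-0.1],-0.2]
    - [70,[1.2,-0.5,-0.13],-0.5]
    - [80,[2.0,-0.83,-0.13],-1.0]
    - [85,[2.9,-1.2,-0.13],-1.5]
    - [85,[3.8,-1.58,-0.13],-2.0]
    - [85,[4.7,-1.95,-0.13],-2.5]
    - [85,[5.6,-2.33,-0.13],-3.0]
    - [85,[6.5,-2.7,-0.13],-3.4]
    - [85,[7.4,-3.08,-0.13],-3.8]
    - [85,[8.3,-3.45,-0.13],-4.2]

```text
clock: 9.6
eef_pos: [0.4753, 0.2146, 0.2271]
tool_rot: [0.633, 0.774, -0.001, -0.0]
ft_force: [0.9, -0.0, -0.9]
grip_width: 0.0851
```

```bash
python3 - <<'E'
from h import *
go((.461,.3215,.225),15.5)
E
```

```text
t 9.6 pos [0.4753 0.2146 0.2271] yaw 11.41 q [ 0.424  0.277  0.108  1.403 -0.     1.796] grip 85.14 F [ 0.94 -0.01 -0.87]
shift [2.153 0.143 0.04 ] roll -0.682
```

>>> move_arm:
  motion:
    - [85,[0.7,0.04,0.04],-0.3]
    - [85,[1.4,0.09,0.04],-0.5]
    - [85,[1.9,0.12,0.04],-0.68]
    - [85,[2.1,0.14,0.04],-0.68]
    - [85,[2.15,0.14,0.04],-0.68]
    - [85,[2.15,0.14,0.04],-0.68]
    - [85,[2.15,0.14,0.04],-0.68]
    - [85,[2.15,0.14,0.04],-0.68]
    - [85,[2.15,0.14,0.04],-0.68]
    - [85,[2.15,0.14,0.04],-0.68]

```text
clock: 10.6
eef_pos: [0.4626, 0.3192, 0.2263]
tool_rot: [0.606, 0.795, 0.0, 0.0]
ft_force: [0.5, -0.3, 0.7]
grip_width: 0.0851
```

```bash
python3 - <<'E'
from h import *
c,o=snap("wrist","w7"); go((.461,.3215,.115),15.5,o)
E
```

```text
t 10.6 pos [0.4626 0.3192 0.2263] yaw 15.33 q [ 0.604  0.359  0.22   1.432 -0.     1.907] grip 85.09 F [ 0.5  -0.32  0.66]
shift [ 0.053 -0.02   2.226] roll -0.028
```

View pics/w7.png

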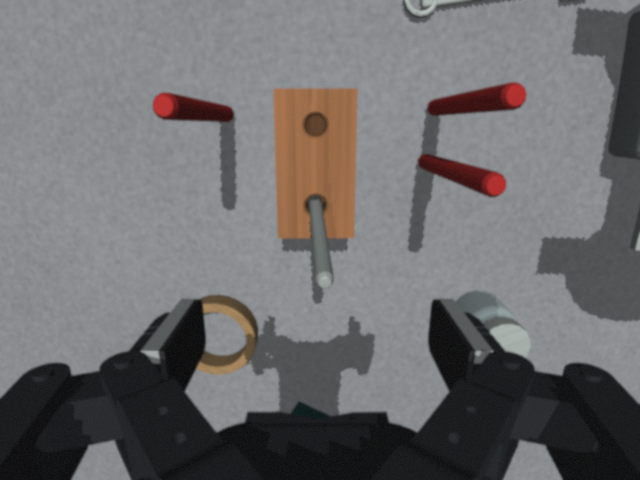

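```bash
python3 - <<'E'
from h import *
c,o=load("pics/w7.pkl")
t=onz(c,(324,280),.174,o);b=onz(c,(317,205),.055,o);h=onz(c,(316,204),.055,o);print(t,b,h)
Rm=R.from_quat(o["tool_rot"]).as_matrix()
print((Rm.T@(t-b)*1000).round(1)); p=b+(t-b)*(.134-.055)/.119; print("at grip",p)
go((p[0],p[1],.1165),15.5,o)
E
```

```text
[0.47291847 0.29994767 0.174     ] [0.46269912 0.32131998 0.055     ] [0.46158961 0.3219658  0.055     ]
[ -23.3    4.2 -119. ]
at grip [0.46948339 0.30713164 0.134     ]
t 10.6 pos [0.4626 0.3192 0.2263] yaw 15.33 q [ 0.604  0.359  0.22   1.432 -0.     1.907] grip 85.09 F [ 0.5  -0.32  0.66]
shift [-0.269  0.068  2.196] roll -0.028
```

```bash
python3 - <<'E'
from h import *
go((.461,.321,.222),115.5)
E
```

```text
t 10.65 pos [0.4625 0.3193 0.2263] yaw 15.35 q [ 0.604  0.359  0.22   1.432 -0.     1.907] grip 84.74 F [-0.38 -0.73  0.07]
shift [ 0.041 -0.021  0.086] roll 13.308
```

>>> move_arm:
  motion:
    - [85,[0.05,-0.02,0.05],-1.4]
    - [85,[0.05,-0.02,0.05],-2.8]
    - [85,[0.05,-0.02,0.05],-4.2]
    - [85,[0.05,-0.02,0.05],-5.6]
    - [85,[0.05,-0.02,0.05],-7.0]
    - [85,[0.05,-0.02,0.05],-8.4]
    - [85,[0.05,-0.02,0.05],-9.8]
    - [85,[0.05,-0.02,0.05],-11.2]
    - [85,[0.05,-0.02,0.05],-12.6]
    - [85,[0.05,-0.02,0.05],-14.0]

```text
clock: 11.65
eef_pos: [0.4608, 0.3218, 0.2236]
tool_rot: [-0.085, 0.996, -0.0, 0.0]
ft_force: [0.5, 0.0, -0.5]
grip_width: 0.0852
```

```bash
python3 - <<'E'
from h import *
c,o=snap("wrist","w8");go((.461,.321,.222),115.5,o)
E
```

```text
t 11.65 pos [0.4608 0.3218 0.2236] yaw 99.73 q [ 0.61   0.359  0.214  1.426 -0.     0.44 ] grip 85.24 F [ 0.47  0.04 -0.46]
shift [-0.002 -0.016  0.033] roll -2.628
```

View pics/w8.png

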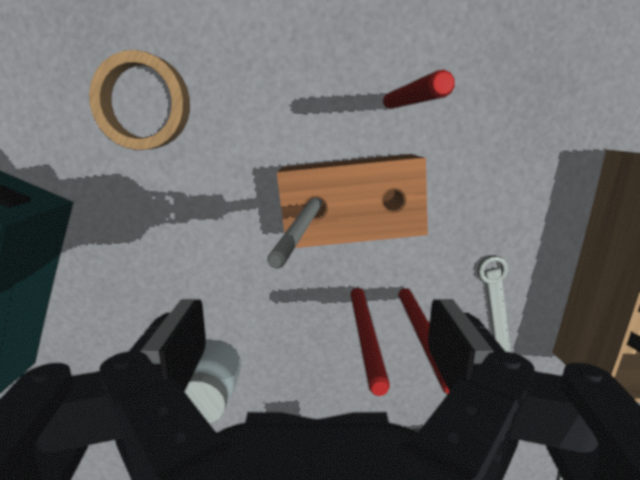

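```bash
python3 - <<'E'
from h import *
c,o=load("pics/w8.pkl")
t=onz(c,(276,258),.174,o);b=onz(c,(318,207),.055,o);h=onz(c,(317,208),.055,o);print(t,b,h)
d=t-b; print(np.degrees(np.arctan2(d[1],d[0])), np.linalg.norm(d[:2]))
E
```

```text
[0.47116361 0.29905061 0.174     ] [0.46031525 0.32341904 0.055     ] [0.46136484 0.32269096 0.055     ]
-66.00229193706647 0.02667409153038576
```

>>> move_arm:
  motion:
    - [85,[0,-0.02,0],-1.3]
    - [85,[0,-0.02,0],-2.55]
    - [85,[0,-0.02,0.2],-2.55]
    - [85,[0,-0.02,0.6],-2.55]
    - [85,[0,-0.02,1.1],-2.55]
    - [85,[0,-0.02,1.6],-2.55]
    - [85,[0,-0.02,1.95],-2.55]
    - [85,[0,-0.02,2.1],-2.55]
    - [60,[0,-0.02,2.13],-2.55]
    - [50,[0,-0.02,2.13],-2.55]

```text
clock: 12.7
eef_pos: [0.4612, 0.3211, 0.1174]
tool_rot: [-0.213, 0.977, 0.0, 0.0]
ft_force: [-0.4, 0.5, 0.2]
grip_width: 0.0586
```

>>> move_arm:
  motion:
    - [40,[0,0,0],0]
    - [30,[0,0,0],0]
    - [20,[0,0,0],0]
    - [10,[0,0,0],0]
    - [0,[0,0,0],0]
    - [0,[0,0,0],0]
    - [0,[0,0,0],0]
    - [0,[0,0,0],0]
    - [0,[0,0,0],0]
    - [0,[0,0,0],0]

```text
clock: 13.7
eef_pos: [0.4612, 0.3213, 0.1176]
tool_rot: [-0.214, 0.977, 0.0, 0.001]
ft_force: [-0.9, 0.4, 5.2]
grip_width: 0.0093
```

```bash
python3 - <<'E'
from h import *
c,o=snap("wrist","w9");go((.461,.321,.242),115.5,o)
E
```

```text
t 13.7 pos [0.4612 0.3213 0.1176] yaw 114.70 q [0.608 0.413 0.013 1.17  0.    0.177] grip 9.29 F [-0.92  0.42  5.24]
shift [ 4.000e-03 -2.000e-03 -2.487e+00] roll -0.134
```

View pics/w9.png

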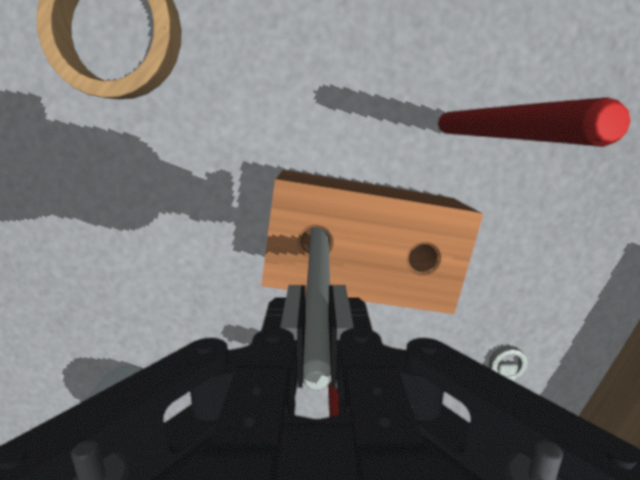

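>>> move_arm:
  motion:
    - [0,[0,0,-0.2],0]
    - [0,[0,0,-0.5],0]
    - [0,[0,0,-0.9],0]
    - [0,[0,0,-1.3],0]
    - [0,[0,0,-1.7],0]
    - [0,[0,0,-2.1],0]
    - [0,[0,0,-2.4],0]
    - [0,[0,0,-2.5],0]
    - [0,[0,0,-2.5],0]
    - [0,[0,0,-2.5],0]

```text
clock: 14.75
eef_pos: [0.4604, 0.3204, 0.2409]
tool_rot: [-0.214, 0.977, -0.001, -0.001]
ft_force: [-1.5, 0.6, -2.0]
grip_width: 0.0093
```

```bash
python3 - <<'E'
from h import *
c,o=snap("wrist","w10");go((.4864,-.2174,.242),-14.2,o); crop("w10",240,200,160,190,3.1,"w10a")
E
```

```text
t 14.75 pos [0.4604 0.3204 0.2409] yaw 114.69 q [ 0.608  0.356  0.253  1.471 -0.     0.177] grip 9.32 F [-1.49  0.56 -2.01]
shift [ 4.019e+00 -9.990e+00 -6.000e-03] roll -8.519
```

View pics/w10.png

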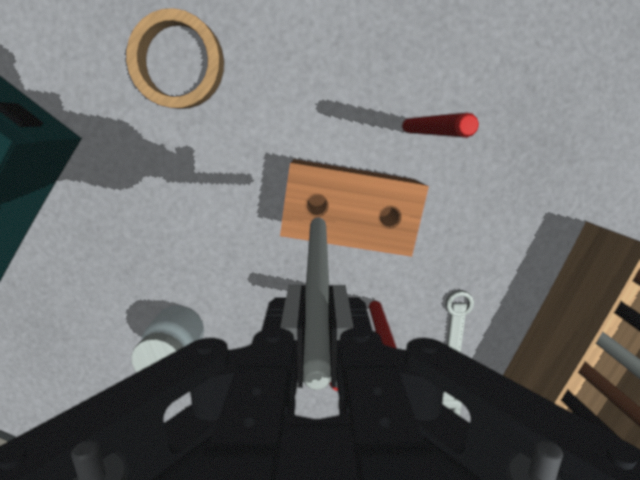

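View pics/w10a.png

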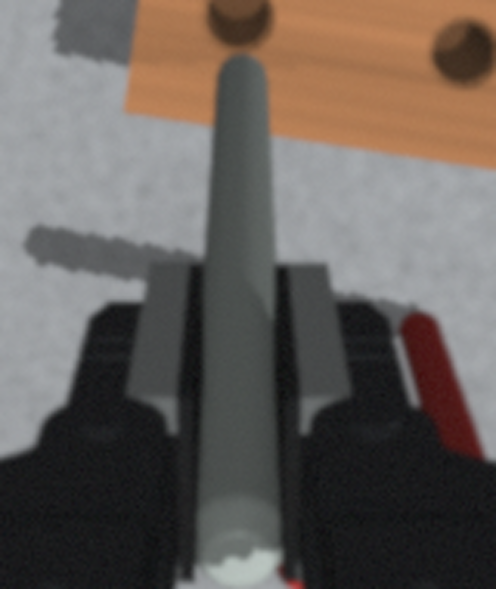

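```bash
python3 - <<'E'
from h import *
c,o=load("pics/w10.pkl"); Rm=R.from_quat(o["tool_rot"]).as_matrix()
L=lambda p:(Rm.T@(p-o["eef_pos"])*1000).round(1)
print(L(onz(c,(317.4,217.7),.1333,o)),L(onz(c,(316.1,383),.298,o)))
E
```

```text
[  4.7   0.9 107.6] [-14.8  -0.1 -57.2]
```

>>> move_arm:
  motion:
    - [0,[0.1,-0.25,0],0.8]
    - [0,[0.3,-0.75,0],2.0]
    - [0,[0.58,-1.45,0],3.3]
    - [0,[0.88,-2.2,0],4.6]
    - [0,[1.18,-2.95,0],5.9]
    - [0,[1.48,-3.7,0],7.2]
    - [0,[1.78,-4.45,0],8.5]
    - [0,[2.08,-5.2,0],9.8]
    - [0,[2.38,-5.95,0],11.1]
    - [0,[2.68,-6.7,0],12.4]

```text
clock: 15.8
eef_pos: [0.4782, -0.041, 0.2411]
tool_rot: [0.423, 0.906, -0.0, -0.001]
ft_force: [0.2, 0.8, -2.1]
grip_width: 0.0098
```

```bash
python3 - <<'E'
from h import *
go((.4864,-.2174,.242),-14.2)
E
```

```text
t 15.8 pos [ 0.4782 -0.041   0.2411] yaw 39.98 q [-0.086  0.19   0.031  1.414 -0.     0.788] grip 9.78 F [ 0.23  0.81 -2.07]
shift [-2.808 -2.141 -0.017] roll 9.029
```

>>> move_arm:
  motion:
    - [0,[-0.5,-0.38,0],1.3]
    - [0,[-1.0,-0.76,0],2.6]
    - [0,[-1.5,-1.15,0],3.9]
    - [0,[-1.95,-1.5,0],5.2]
    - [0,[-2.3,-1.76,0],6.5]
    - [0,[-2.6,-1.98,0],7.8]
    - [0,[-2.75,-2.1,0],9.03]
    - [0,[-2.8,-2.14,0],9.03]
    - [0,[-2.8,-2.14,0],9.03]
    - [0,[-2.8,-2.14,0],9.03]

```text
clock: 16.8
eef_pos: [0.4877, -0.2148, 0.2417]
tool_rot: [0.787, 0.617, -0.0, -0.001]
ft_force: [0.3, -0.1, -1.9]
grip_width: 0.0093
```

```bash
python3 - <<'E'
from h import *
go((.4864,-.2174,.190),-14.2)
E
```

```text
t 16.8 pos [ 0.4877 -0.2148  0.2417] yaw -13.76 q [-0.415  0.296  0.172  1.447  0.     1.396] grip 9.33 F [ 0.26 -0.1  -1.94]
shift [-0.057 -0.012  1.033] roll 0.074
```

>>> move_arm:
  motion:
    - [0,[-0.06,-0.01,0],-1.4]
    - [0,[-0.06,-0.01,0],-2.8]
    - [0,[-0.06,-0.01,0],-4.2]
    - [0,[-0.06,-0.01,0],-5.6]
    - [0,[-0.06,-0.01,0],-7.0]
    - [0,[-0.06,-0.01,0],-8.4]
    - [0,[-0.06,-0.01,0],-9.8]
    - [0,[-0.06,-0.01,0],-11.2]
    - [0,[-0.06,-0.01,0],-12.6]
    - [0,[-0.06,-0.01,0],-14.0]

```text
clock: 17.8
eef_pos: [0.4868, -0.2172, 0.2422]
tool_rot: [0.168, 0.986, 0.0, -0.0]
ft_force: [0.2, -0.2, -1.8]
grip_width: 0.0094
```

>>> move_arm:
  motion:
    - [0,[0,0,0],-1.0]
    - [0,[0,0,0.2],-1.0]
    - [0,[0,0,0.45],-1.0]
    - [0,[0,0,0.7],-1.0]
    - [0,[0,0,0.9],-1.0]
    - [0,[0,0,1.0],-1.0]
    - [0,[0,0,1.0],-1.0]
    - [0,[0,0,1.0],-1.0]
    - [0,[0,0,1.0],-1.0]
    - [0,[0,0,1.0],-1.0]

```text
clock: 18.8
eef_pos: [0.4872, -0.2184, 0.1927]
tool_rot: [0.121, 0.993, -0.0, 0.001]
ft_force: [0.1, -0.1, -1.4]
grip_width: 0.0089
```

```bash
python3 - <<'E'
from h import *
c,o=snap("wrist","w11");go((.4864,-.2174,.19),75.8,o)
im=cv2.imread("pics/w11.png")[160:310,220:420]; im=cv2.convertScaleAbs(im,alpha=2.2)
cv2.imwrite("pics/w11a.png",cv2.resize(im,None,fx=4,fy=4,interpolation=cv2.INTER_CUBIC))
E
```

```text
t 18.8 pos [ 0.4872 -0.2184  0.1927] yaw 76.11 q [-0.421  0.313  0.067  1.324 -0.    -0.179] grip 8.95 F [ 0.15 -0.13 -1.43]
shift [0.02  0.016 0.055] roll 0.051
```

View pics/w11.png

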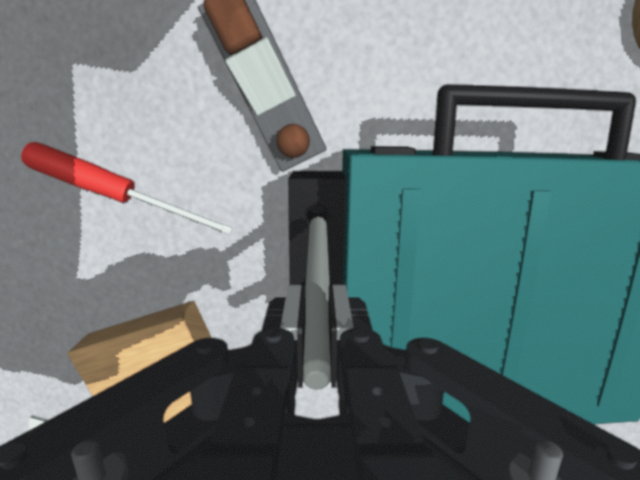

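View pics/w11a.png

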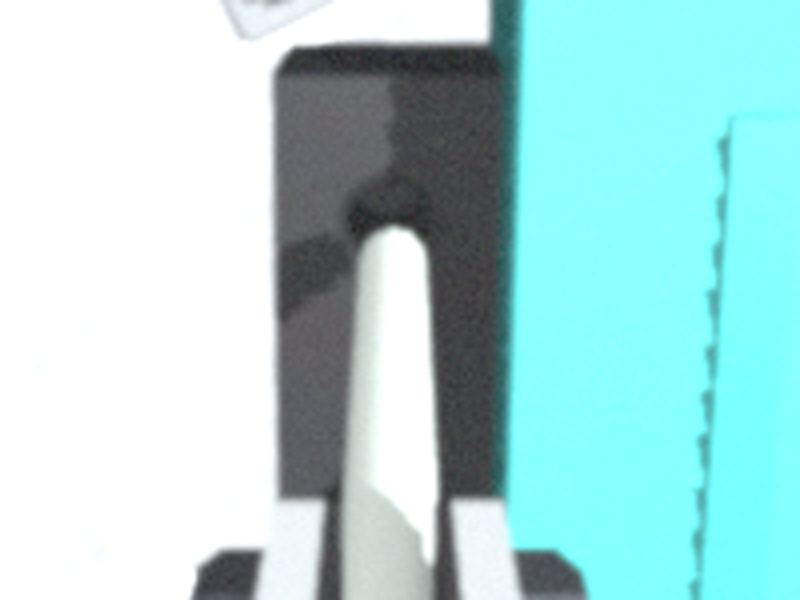

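```bash
python3 - <<'E'
from h import *
c,o=load("pics/w11.pkl"); Rm=R.from_quat(o["tool_rot"]).as_matrix()
f=lambda x,y:(220+x/4-.4,160+y/4-.4)
L=lambda p:(Rm.T@(p-o["eef_pos"])*1000).round(1)
print("foot far edge",L(onz(c,f(395,227),.085,o)))
print("pocket l,r",L(onz(c,f(347,210),.06,o)),L(onz(c,f(433,210),.06,o)),"far edge",L(onz(c,f(392,176),.06,o)))
print("block l r",L(onz(c,f(275,300),.06,o)),L(onz(c,f(501,300),.06,o)),"front",L(onz(c,f(390,75),.06,o)))
print("est",L(np.array([.4865,-.2174,.06])))
E
```

```text
foot far edge [  5.9   1.7 107.7]
pocket l,r [  3.6  -7.8 132.7] [  3.6   9.5 132.7] far edge [ 10.6   1.2 132.7]
block l r [-15.1 -22.6 132.8] [-15.2  23.5 132.7] front [ 30.7   0.9 132.7]
est [  1.1   0.8 132.7]
```

>>> move_arm:
  motion:
    - [0,[0,-0.015,0.1],0]
    - [0,[0,-0.015,0.25],0]
    - [0,[0,-0.015,0.4],0]
    - [0,[0,-0.015,0.5],0]
    - [0,[0.01,-0.015,0.6],0]
    - [0,[0.01,-0.015,0.7],0]
    - [0,[0.02,-0.015,0.8],0]
    - [0,[0.02,-0.015,0.8],0]
    - [0,[0.02,-0.015,0.8],0]
    - [0,[0.02,-0.015,0.8],0]

```text
clock: 19.85
eef_pos: [0.4859, -0.2188, 0.1524]
tool_rot: [0.121, 0.993, -0.0, 0.0]
ft_force: [-1.0, 0.0, -1.2]
grip_width: 0.0094
```

```bash
python3 - <<'E'
from h import *
c,o=snap("wrist","w12");go((.4864,-.2174,.1175),75.8,o); print(o["ft_torque"])
im=cv2.imread("pics/w12.png")[160:400,220:420]; im=cv2.convertScaleAbs(im,alpha=2.2)
cv2.imwrite("pics/w12a.png",cv2.resize(im,None,fx=2.5,fy=2.5,interpolation=cv2.INTER_CUBIC))
E
```

```text
t 19.85 pos [ 0.4859 -0.2188  0.1524] yaw 76.11 q [-0.423  0.333 -0.01   1.227 -0.    -0.181] grip 9.38 F [-0.99  0.04 -1.16]
shift [-0.003  0.03   0.698] roll 0.052
[-0.03457756 -0.00695683  0.04459204]
```

View pics/w12a.png

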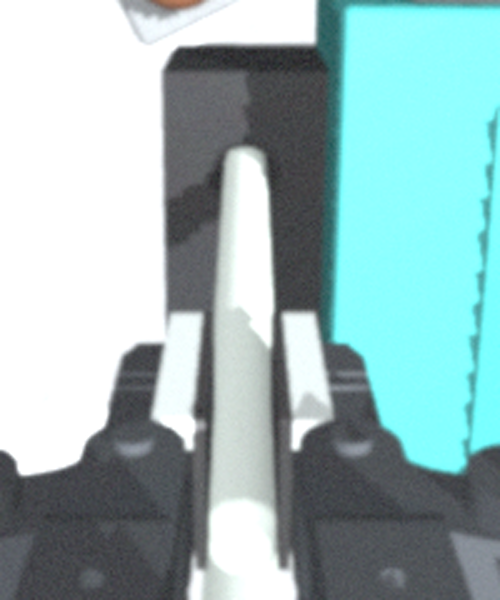

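```bash
python3 - <<'E'
from h import *
c,o=load("pics/w12.pkl"); Rm=R.from_quat(o["tool_rot"]).as_matrix()
L=lambda p:(Rm.T@(p-o["eef_pos"])*1000).round(1)
f=lambda x,y:(220+x/2.5-.4,160+y/2.5-.4)
for z in (.045,.06,.07): print(z,L(onz(c,f(245,148),z,o)))
print("est pocket",L(np.array([.4865,-.2174,.06])))
print("block front",L(onz(c,f(247,70),.06,o)),"l r",L(onz(c,f(165,200),.06,o)),L(onz(c,f(331,200),.06,o)), "top c",L(onz(c,f(240,535),.21,o)))
im=cv2.imread("pics/w12.png")[200:250,290:345]; im=cv2.convertScaleAbs(im,alpha=3.5)
cv2.imwrite("pics/w12b.png",cv2.resize(im,None,fx=10,fy=10,interpolation=cv2.INTER_CUBIC))
E
```

```text
0.045 [  4.2   1.2 107.4]
0.06 [ 7.7  1.1 92.4]
0.07 [10.1  1.1 82.4]
est pocket [-0.2  1.5 92.4]
block front [29.7  1.7 92.4] l r [ -7.4 -21.6  92.4] [-7.4 25.5 92.4] top c [-10.5  -0.1 -57.6]
```

View pics/w12b.png

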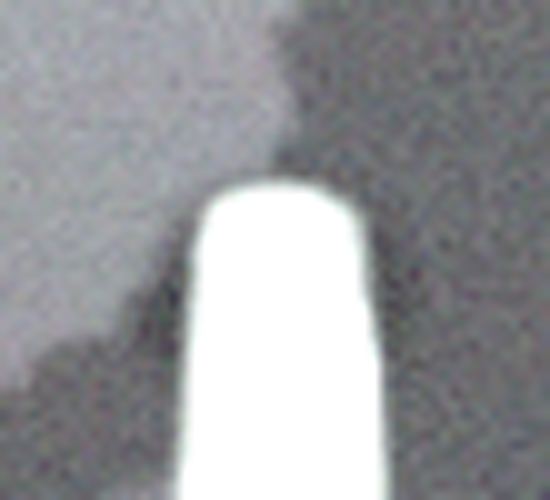

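>>> move_arm:
  motion:
    - [0,[0.01,0,0.1],0]
    - [0,[0.01,0,0.2],0]
    - [0,[0.02,0,0.3],0]
    - [0,[0.02,0,0.4],0]
    - [0,[0.03,0,0.5],0]
    - [0,[0.03,0,0.58],0]
    - [0,[0.03,0,0.62],0]
    - [0,[0.03,0,0.62],0]
    - [0,[0.03,0,0.62],0]
    - [0,[0.03,0,0.62],0]

```text
clock: 20.9
eef_pos: [0.4843, -0.2184, 0.1213]
tool_rot: [0.121, 0.993, -0.0, 0.0]
ft_force: [-0.2, -1.2, -1.9]
grip_width: 0.0091
```

```bash
python3 - <<'E'
from h import *
c,o=snap("wrist","w13");go((.4864,-.2174,.1175),75.8,o); print(o["ft_torque"])
im=cv2.imread("pics/w13.png")[160:440,200:440]; im=cv2.convertScaleAbs(im,alpha=2.2)
cv2.imwrite("pics/w13a.png",cv2.resize(im,None,fx=2.1,fy=2.1,interpolation=cv2.INTER_CUBIC))
E
```

```text
t 20.9 pos [ 0.4843 -0.2184  0.1213] yaw 76.11 q [-0.424  0.353 -0.067  1.151 -0.    -0.181] grip 9.09 F [-0.16 -1.15 -1.92]
shift [-0.036  0.029  0.076] roll 0.052
[-0.06734446 -0.08968693  0.00486844]
```

View pics/w13a.png

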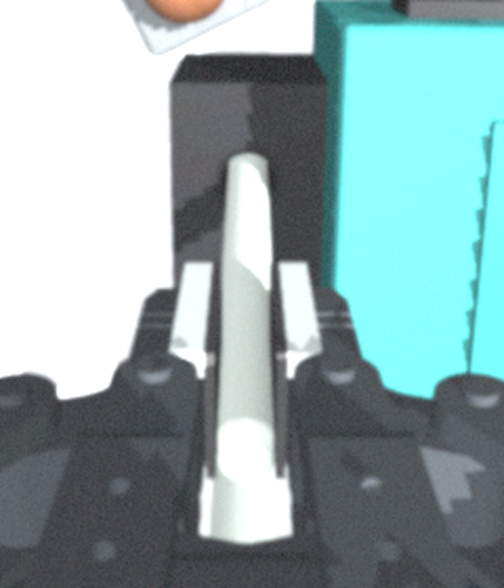

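>>> move_arm:
  motion:
    - [15,[0,0,0],0]
    - [25,[0,0,0],0]
    - [40,[0,0,0],0]
    - [40,[0,0,0],0]
    - [40,[0,0,0],0]
    - [40,[0,0,-0.3],0]
    - [40,[0,0,-0.8],0]
    - [40,[0,0,-1.4],0]
    - [40,[0,0,-1.9],0]
    - [40,[0,0,-2.1],0]

```text
clock: 21.95
eef_pos: [0.4855, -0.2189, 0.229]
tool_rot: [0.121, 0.993, -0.001, 0.002]
ft_force: [0.4, 0.1, 0.8]
grip_width: 0.0399
```

```bash
python3 - <<'E'
from h import *
c,o=snap("wrist","w14");go((.432,-.046,.2),-14.1,o)
snap("scene","s14"); snap("top","t14"); crop("t14",320,165,140,125,5.6,"t14a"); crop("s14",190,130,160,150,4,"s14a")
E
```

```text
t 21.95 pos [ 0.4855 -0.2189  0.229 ] yaw 76.11 q [-0.424  0.294  0.135  1.408  0.    -0.181] grip 39.91 F [0.42 0.13 0.75]
shift [1.871 3.101 0.568] roll -14.964
```

View pics/w14.png

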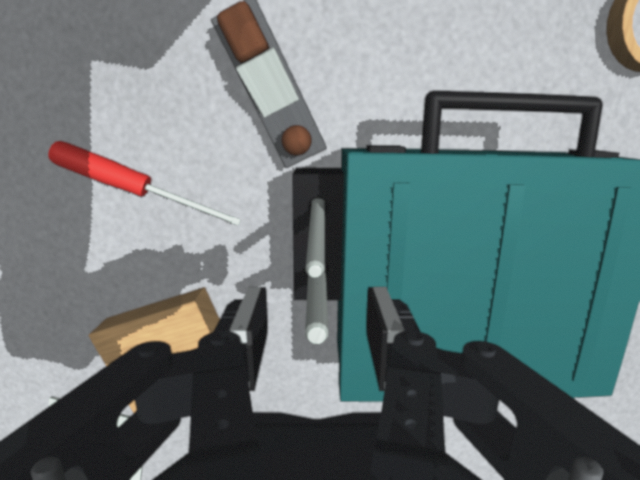

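View pics/s14a.png

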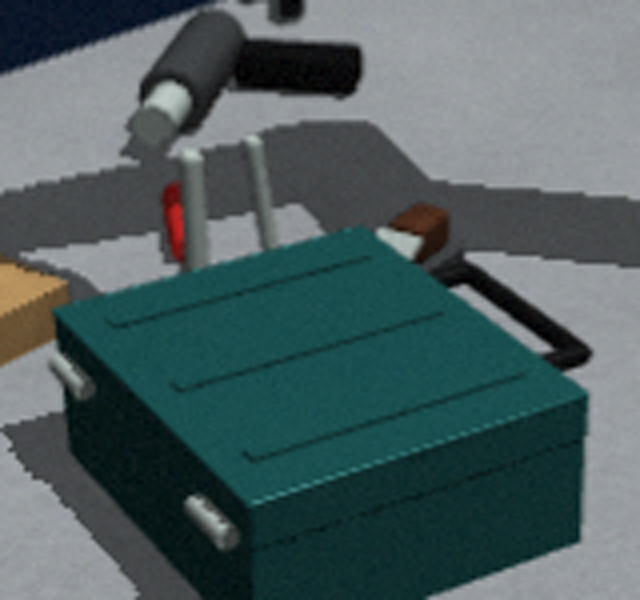

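```bash
python3 - <<'E'
from h import *
cw,ow=load("pics/w14.pkl");cs,_=load("pics/s14.pkl")
f=lambda x,y:(190+x/4-.4,130+y/4-.4)
for n,w,s,pk in [("thick",(317,333),(191,156),(.5448,-.2322)),("thin",(316,268),(254,143),(.4865,-.2174))]:
    p=tri([ray(cw,w,ow),ray(cs,f(*s))]);q=onz(cw,w,.175,ow);print(n,p.round(4),q.round(4),"tilt",np.hypot(q[0]-pk[0],q[1]-pk[1])/.165)
# bar ends mid pixels (horizontal bar) in wrist
for uv in [(432,100),(600,105)]: print(onz(cw,uv,.087,ow).round(4))
E
```

```text
thick [ 0.545  -0.2331  0.1734] [ 0.544  -0.2328  0.175 ] tilt 0.006111522571443194
thin [ 0.501  -0.2228  0.1715] [ 0.4996 -0.2225  0.175 ] tilt 0.0853826740203539
[ 0.4198 -0.1104  0.087 ]
[0.4531 0.0234 0.087 ]
```

```bash
python3 - <<'E'
from h import *
go((.4355,-.0455,.17),-14.2)
E
```

```text
t 22.1 pos [ 0.4843 -0.2184  0.2259] yaw 76.11 q [-0.424  0.296  0.13   1.405  0.    -0.181] grip 39.86 F [-0.13 -0.3  -0.11]
shift [1.778 3.122 1.118] roll -14.948
```

>>> move_arm:
  motion:
    - [34,[0.1,0.3,0],1.4]
    - [34,[0.3,0.7,0],2.8]
    - [34,[0.6,1.2,0],4.2]
    - [34,[0.9,1.7,0.1],5.6]
    - [34,[1.2,2.2,0.3],7.0]
    - [34,[1.5,2.7,0.5],8.4]
    - [34,[1.7,3.0,0.7],9.8]
    - [34,[1.78,3.12,0.9],11.2]
    - [34,[1.78,3.12,1.1],12.6]
    - [34,[1.78,3.12,1.12],14.0]

```text
clock: 23.1
eef_pos: [0.4327, -0.0448, 0.1669]
tool_rot: [0.756, 0.655, -0.002, -0.002]
ft_force: [-0.8, 0.1, 0.6]
grip_width: 0.0339
```

>>> move_arm:
  motion:
    - [34,[0,0,0],1.05]
    - [34,[0,0,0],1.05]
    - [34,[0,0,0],1.05]
    - [34,[0,0,0],1.05]
    - [34,[0,0,0],1.05]
    - [34,[0,0,0],1.05]
    - [34,[0,0,0],1.05]
    - [34,[0,0,0],1.05]
    - [34,[0,0,0],1.05]
    - [34,[0,0,0],1.05]

```text
clock: 24.1
eef_pos: [0.4353, -0.0455, 0.1702]
tool_rot: [0.789, 0.614, 0.0, 0.0]
ft_force: [-0.3, -0.3, 0.5]
grip_width: 0.0337
```

```bash
python3 - <<'E'
from h import *
c,o=snap("wrist","w15");go((.4355,-.0455,.073),-14.2,o)
E
```

```text
t 24.1 pos [ 0.4353 -0.0455  0.1702] yaw -14.18 q [-0.104  0.138 -0.218  1.214  0.     1.714] grip 33.74 F [-0.26 -0.28  0.48]
shift [0.002 0.004 1.943] roll 0.003
```

View pics/w15.png

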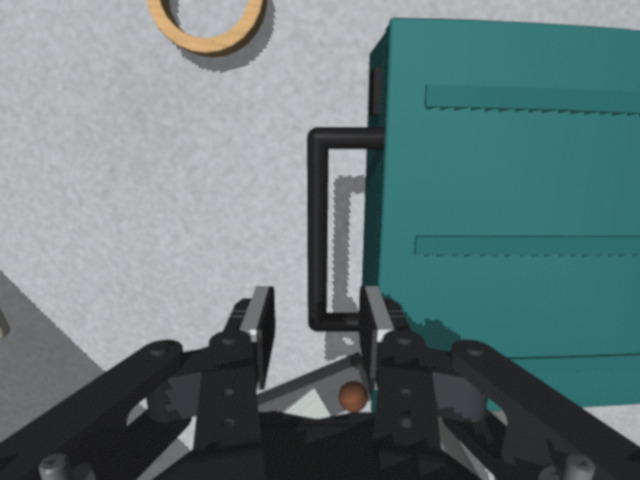

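```bash
python3 - <<'E'
from h import *
c,o=load("pics/w15.pkl"); Rm=R.from_quat(o["tool_rot"]).as_matrix()
L=lambda p:(Rm.T@(p-o["eef_pos"])*1000).round(1)
for uv in [(318,138),(318,322),(318,230)]: q=onz(c,uv,.087,o);print(L(q),q)
print("lid edge",L(onz(c,(372,200),.08,o)))
E
```

```text
[63.5  1.  83.2] [0.45178363 0.01576432 0.087     ]
[-67.2   1.   83.2] [ 0.41980558 -0.1108996   0.087     ]
[ 2.6  1.  83.2] [ 0.43687973 -0.04325335  0.087     ]
lid edge [22.  38.  90.2]
```

>>> move_arm:
  motion:
    - [34,[-0.03,0.02,0.2],0]
    - [34,[-0.03,0.02,0.6],0]
    - [34,[-0.03,0.02,1.0],0]
    - [34,[-0.03,0.02,1.4],0]
    - [34,[-0.03,0.02,1.7],0]
    - [34,[-0.03,0.02,1.88],0]
    - [34,[-0.03,0.02,1.94],0]
    - [34,[-0.03,0.02,1.94],0]
    - [20,[-0.03,0.02,1.94],0]
    - [0,[-0.03,0.02,1.94],0]

```text
clock: 25.15
eef_pos: [0.4366, -0.0473, 0.0739]
tool_rot: [0.789, 0.614, 0.001, 0.001]
ft_force: [0.2, 0.1, -0.1]
grip_width: 0.0065
```

>>> move_arm:
  motion:
    - [0,[0,0,0],0]
    - [0,[0,0,0],0]
    - [0,[0,0,0],0]
    - [0,[0,0,0],0]
    - [0,[0,0,0],0]
    - [0,[0,0,0],0]
    - [0,[0,0,0],0]
    - [0,[0,0,0],0]
    - [0,[0,0,0],0]
    - [0,[0,0,0],0]

```text
clock: 26.15
eef_pos: [0.4358, -0.0472, 0.0731]
tool_rot: [0.789, 0.614, -0.0, -0.0]
ft_force: [-0.3, 0.5, -0.3]
grip_width: 0.0
```

```bash
python3 - <<'E'
from h import *
c,o=snap("wrist","w16");go((.4355,-.0455,.073),-14.2,o)
E
```

```text
t 26.15 pos [ 0.4358 -0.0472  0.0731] yaw -14.18 q [-0.108  0.231 -0.379  0.961 -0.     1.71 ] grip 0.05 F [-0.3   0.52 -0.28]
shift [ 0.032 -0.015  0.002] roll 0.003
```

View pics/w16.png

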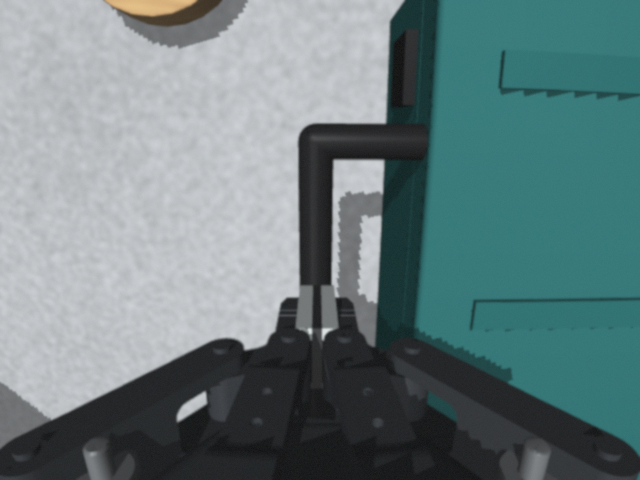

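```bash
python3 - <<'E'
from h import *
snap("scene","s17");snap("top","t17"); crop("s17",290,150,110,110,5,"s17a"); crop("t17",330,220,90,80,7,"t17a")
E
```

```text
(no output)
```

View pics/s17a.png

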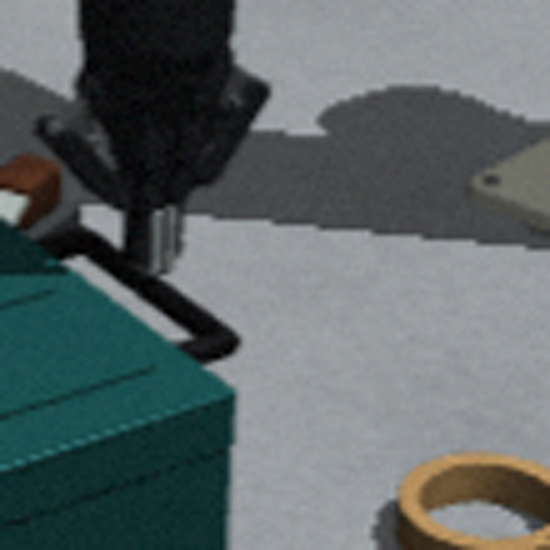

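View pics/t17a.png

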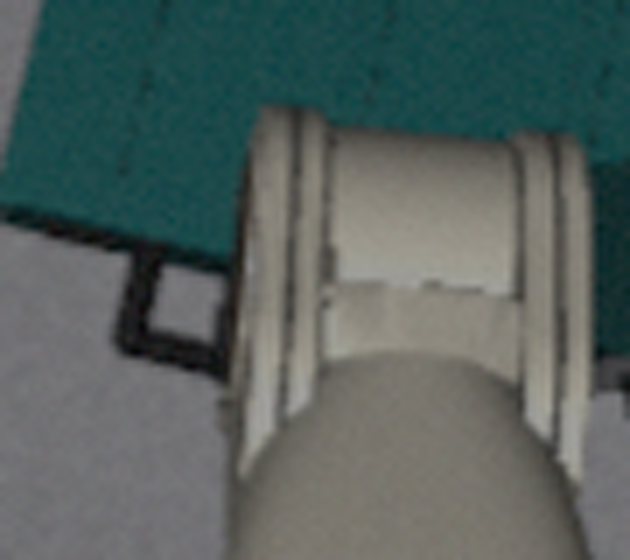

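```bash
python3 - <<'E'
from h import *
cs,o=load("pics/s17.pkl");ct,_=load("pics/t17.pkl")
S=lambda x,y:(290+x/5-.4,150+y/5-.4); T=lambda x,y:(330+x/7-.4,220+y/7-.4)
print("tcp in scene crop",(proj(cs,[o["eef_pos"]])[0]-[290,150]+.4)*5, "bar mid crop",(proj(cs,[[.4362,-.0455,.087],[.4362,-.0455,.07]])-[290,150]+.4)*5)
p=tri([ray(cs,S(228,343)),ray(ct,T(129,340))]);print("corner",p)
for z in (.06,.07,.08,.087): print(z,onz(cs,S(228,343),z).round(4),onz(ct,T(129,340),z).round(4))
E
```

```text
tcp in scene crop [152.6229688  314.62948079] bar mid crop [[155.10063646 291.98369664]
 [154.61343656 321.35692329]]
corner [0.45032833 0.01650882 0.08682602]
0.06 [ 0.4138 -0.0149  0.06  ] [0.4517 0.0163 0.06  ]
0.07 [ 0.4276 -0.0035  0.07  ] [0.451  0.0166 0.07  ]
0.08 [0.4413 0.008  0.08  ] [0.4503 0.0169 0.08  ]
0.087 [0.451 0.016 0.087] [0.4498 0.0172 0.087 ]
```

```bash
python3 - <<'E'
from h import *
cw,o=load("pics/w16.pkl")
Rm=R.from_quat(o["tool_rot"]).as_matrix()
for d in (0,-.0187,-.025,-.04): print(d,proj(cw,[o["eef_pos"]+Rm@[0,0,d],o["eef_pos"]+Rm@[.011,0,d]],o))
crop("w16",250,260,140,110,5.5,"w16a"); crop("s17",305,180,40,50,12,"s17b")
E
```

```text
0 [[316.37222155 281.05642927]
 [316.35095419 259.17508132]]
-0.0187 [[316.31786924 297.9871299 ]
 [316.29310163 274.03696763]]
-0.025 [[316.29682459 304.54281924]
 [316.27062717 279.81175328]]
-0.04 [[316.23974601 322.32440653]
 [316.20945286 295.53404192]]
```

View pics/w16a.png

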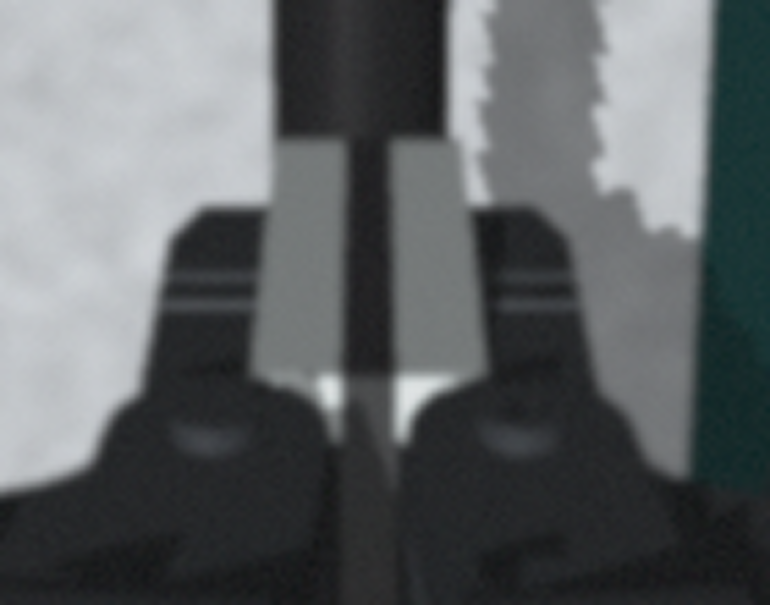

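View pics/s17b.png

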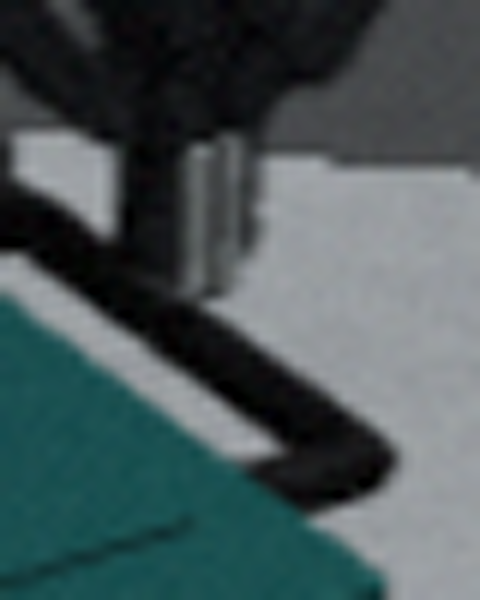

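>>> move_arm:
  motion:
    - [27,[0,0,0],0]
    - [27,[0,0,0],0]
    - [27,[0,0,0],0]
    - [27,[0,0,0],0]
    - [27,[0,0,0.1],0]
    - [27,[0,0,0.25],0]
    - [27,[0,0,0.4],0]
    - [27,[0,0,0.5],0]
    - [27,[0,0,0.54],0]
    - [27,[0,0,0.54],0]

```text
clock: 27.3
eef_pos: [0.4354, -0.0472, 0.0456]
tool_rot: [0.789, 0.614, -0.0, -0.0]
ft_force: [0.2, -0.5, 0.2]
grip_width: 0.0271
```

```bash
python3 - <<'E'
from h import *
c,o=snap("wrist","w18");go((.4355,-.0455,.046),-14.2,o); snap("scene","s18");crop("s18",290,150,80,80,7,"s18a")
E
```

```text
t 27.3 pos [ 0.4354 -0.0472  0.0456] yaw -14.19 q [-0.108  0.266 -0.417  0.889 -0.     1.71 ] grip 27.11 F [ 0.16 -0.54  0.24]
shift [ 0.033 -0.007 -0.009] roll 0.002
```

View pics/w18.png

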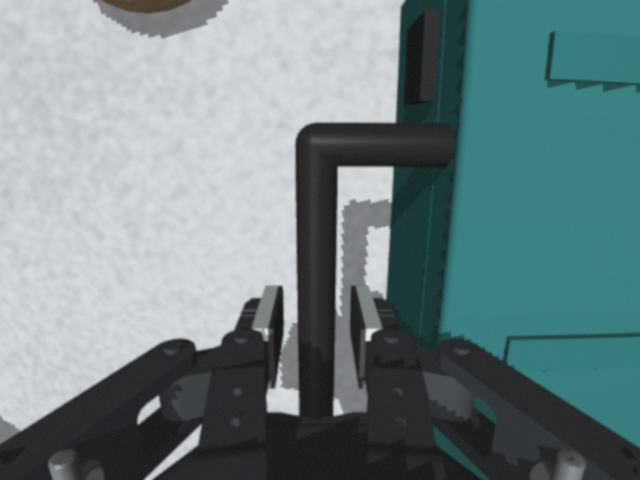

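View pics/s18a.png

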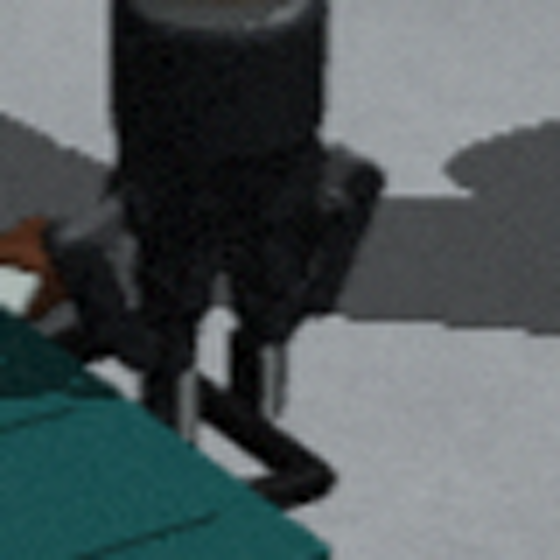

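>>> move_arm:
  motion:
    - [0,[0,0,0],0]
    - [0,[0,0,0],0]
    - [0,[0,0,0],0]
    - [0,[0,0,0],0]
    - [0,[0,0,0],0]
    - [0,[0,0,0],0]
    - [0,[0,0,0],0]
    - [0,[0,0,0],0]
    - [0,[0,0,0],0]
    - [0,[0,0,0],0]

```text
clock: 28.4
eef_pos: [0.4353, -0.0471, 0.0459]
tool_rot: [0.789, 0.614, -0.0, -0.0]
ft_force: [-5.0, 2.0, 2.0]
grip_width: 0.0115
```

```bash
python3 - <<'E'
from h import *
c,o=snap("wrist","w19");go((.4355,-.0455,.046),-14.2,o)
# arc table: bar at th rel to closed
H=262.;V=12.
import math
for th in [0.1,.2,.3,.4,.5,.6,.7,.8,.85,.9,.95,1.0,1.05,1.1,1.12,1.15]:
    a=math.atan2(V,H)+th;r=math.hypot(H,V)
    dx=H-r*math.cos(a);dz=r*math.sin(a)-V
    print(th,"y %.3f z %.3f"%(dx/50,-dz/50))
E
```

```text
t 28.4 pos [ 0.4353 -0.0471  0.0459] yaw -14.18 q [-0.108  0.266 -0.417  0.889  0.     1.71 ] grip 11.48 F [-5.02  1.96  1.97]
shift [ 0.031 -0.003 -0.002] roll 0.003
0.1 y 0.050 z -0.522
0.2 y 0.152 z -1.036
0.3 y 0.305 z -1.538
0.4 y 0.507 z -2.022
0.5 y 0.757 z -2.483
0.6 y 1.051 z -2.917
0.7 y 1.387 z -3.319
0.8 y 1.761 z -3.686
0.85 y 1.962 z -3.855
0.9 y 2.171 z -4.014
0.95 y 2.387 z -4.162
1.0 y 2.611 z -4.299
1.05 y 2.841 z -4.425
1.1 y 3.077 z -4.539
1.12 y 3.173 z -4.581
1.15 y 3.319 z -4.641
```

View pics/w19.png

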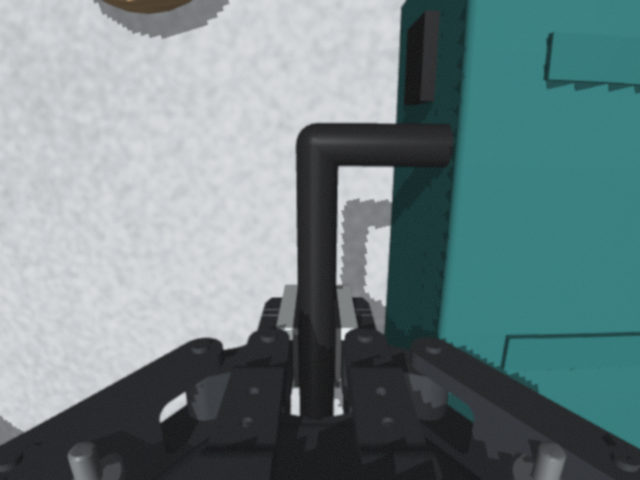

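>>> move_arm:
  motion:
    - [0,[0,0.006,-0.105],0]
    - [0,[0,0.024,-0.314],0]
    - [0,[0,0.058,-0.574],0]
    - [0,[0,0.116,-0.883],0]
    - [0,[0,0.193,-1.188],0]
    - [0,[0,0.287,-1.488],0]
    - [0,[0,0.4,-1.782],0]
    - [0,[0,0.53,-2.069],0]
    - [0,[0,0.651,-2.301],0]
    - [0,[0,0.757,-2.483],0]

```text
clock: 29.45
eef_pos: [0.4701, -0.056, 0.1714]
tool_rot: [0.789, 0.614, -0.001, -0.002]
ft_force: [-9.7, 3.4, 2.8]
grip_width: 0.012
```

```bash
cat >> h.py <<'E'
import math
def arc(p0=(.4353,-.0471,.0459),yaw=-14.18):
    o=get_obs(); d=np.array(o["eef_pos"])-p0; e=np.array([math.cos(math.radians(yaw)),math.sin(math.radians(yaw)),0])
    y=d@e*1000; z=d[2]*1000
    th=math.atan2(z+12,262-y)-math.atan2(12,262); print("t %.2f y %.1f z %.1f th_est %.3f r %.1f"%(o["clock"],y,z,th,math.hypot(z+12,262-y)),"F",o["ft_force"].round(1),"grip",round(o["grip_width"]*1000,1),"q",o["joint_pos"].round(2))
    return th
def units(ths,th0):
    f=lambda t:((262*(1-math.cos(t))+12*math.sin(t))/50,-(262*math.sin(t)-12*(1-math.cos(t)))/50)
    a=f(th0)
    print([[0,[0,round(f(t)[0]-a[0],3),round(f(t)[1]-a[1],3)],0] for t in ths])
E
python3 - <<'E'
from h import *
arc(); units([.53,.57,.61,.65,.69,.73,.77,.8,.82,.82],.5)
snap("wrist","w20");snap("scene","s20");crop("s20",190,60,180,180,3.3,"s20a")
E
```

```text
t 29.45 y 35.9 z 125.5 th_est 0.501 r 264.6 F [-9.7  3.4  2.8] grip 12.0 q [-0.12  0.21 -0.13  1.24  0.    1.7 ]
[[0, [0, 0.084, -0.133], 0], [0, [0, 0.201, -0.307], 0], [0, [0, 0.326, -0.476], 0], [0, [0, 0.457, -0.639], 0], [0, [0, 0.595, -0.798], 0], [0, [0, 0.739, -0.95], 0], [0, [0, 0.889, -1.097], 0], [0, [0, 1.005, -1.203], 0], [0, [0, 1.084, -1.272], 0], [0, [0, 1.084, -1.272], 0]]
```

View pics/s20a.png

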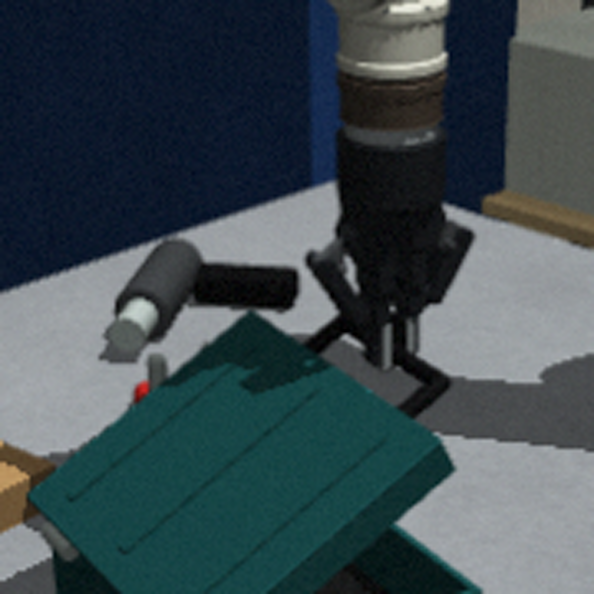

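View pics/w20.png

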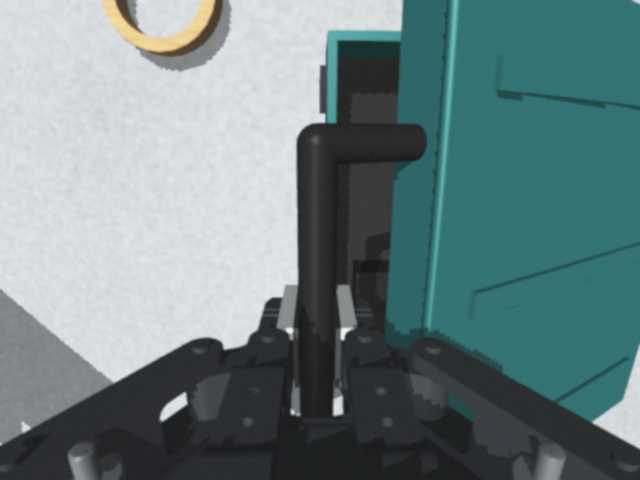

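>>> move_arm:
  motion:
    - [0,[0,0.07,-0.13],0]
    - [0,[0,0.18,-0.307],0]
    - [0,[0,0.3,-0.48],0]
    - [0,[0,0.43,-0.645],0]
    - [0,[0,0.565,-0.805],0]
    - [0,[0,0.71,-0.96],0]
    - [0,[0,0.86,-1.11],0]
    - [0,[0,0.975,-1.22],0]
    - [0,[0,1.055,-1.29],0]
    - [0,[0,1.055,-1.29],0]

```text
clock: 30.55
eef_pos: [0.5223, -0.0692, 0.2381]
tool_rot: [0.789, 0.614, -0.0, -0.0]
ft_force: [-11.9, 3.2, 11.7]
grip_width: 0.0113
```

```bash
python3 - <<'E'
from h import *
arc(); units([.85,.88,.91,.94,.97,1.0,1.03,1.06,1.09,1.11],.82)
snap("wrist","w21")
E
```

```text
t 30.55 y 89.8 z 192.2 th_est 0.824 r 267.2 F [-11.9   3.2  11.7] grip 11.3 q [-0.13  0.28  0.15  1.43  0.    1.69]
[[0, [0, 0.121, -0.1], 0], [0, [0, 0.246, -0.197], 0], [0, [0, 0.373, -0.289], 0], [0, [0, 0.503, -0.378], 0], [0, [0, 0.635, -0.463], 0], [0, [0, 0.77, -0.544], 0], [0, [0, 0.907, -0.621], 0], [0, [0, 1.047, -0.694], 0], [0, [0, 1.189, -0.762], 0], [0, [0, 1.284, -0.805], 0]]
```

View pics/w21.png

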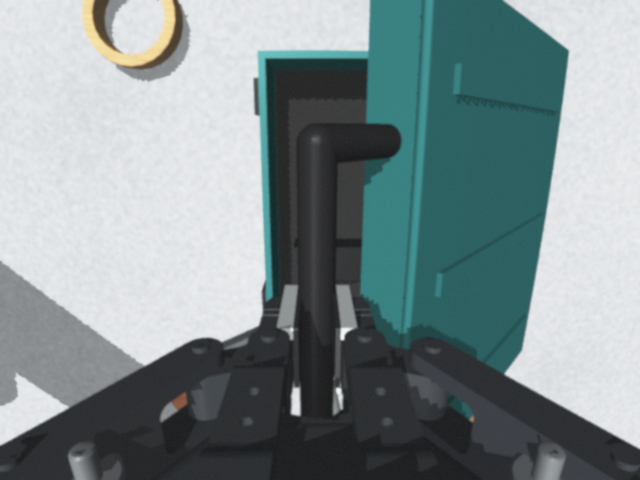

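```bash
python3 - <<'E'
from h import *
arc()
snap("scene","s22");crop("s22",220,60,150,150,4,"s22a");snap("top","t22");crop("t22",310,140,150,140,4,"t22a")
E
```

```text
t 30.60 y 89.7 z 192.2 th_est 0.824 r 267.2 F [-11.8   2.7  12.1] grip 11.9 q [-0.13  0.28  0.15  1.43  0.    1.69]
```

View pics/s22a.png

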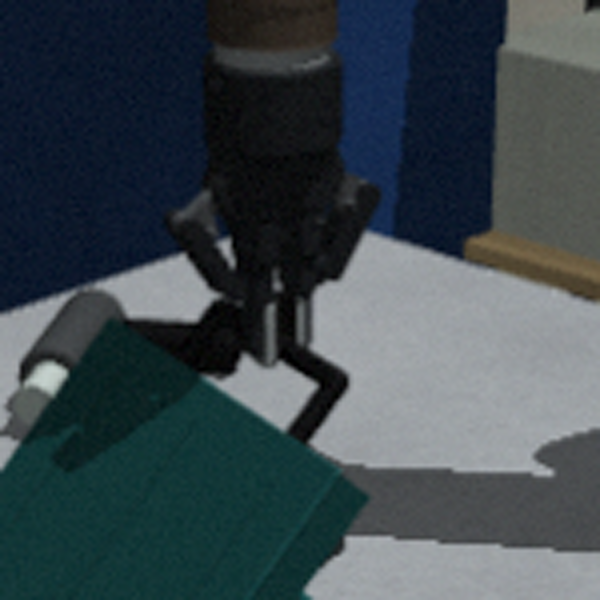

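View pics/t22a.png

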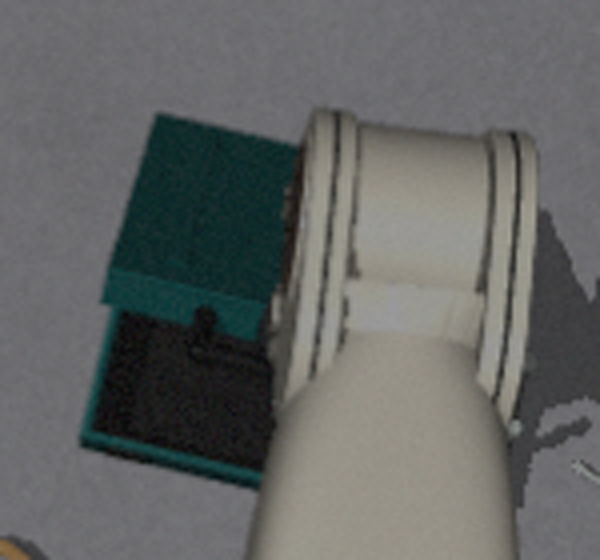

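```bash
python3 - <<'E'
from h import *
cs,o=load("pics/s22.pkl");ct,_=load("pics/t22.pkl");cw,ow=load("pics/w21.pkl")
S=lambda x,y:(220+x/4-.4,60+y/4-.4); T=lambda x,y:(310+x/4-.4,140+y/4-.4)
p=tri([ray(cs,S(339,382)),ray(ct,T(196,351))]);print("barcorner",p)
p2=tri([ray(cs,S(339,382)),ray(cw,(316,141),ow)]);print("wrist",p2)
ex=np.array([.9695,-.2450]);hx=np.array([.6907,-.1108])
for q in(p,p2):
    a=(hx-q[:2])@ex; print("r",math.hypot(a,q[2]-.075),"th",math.atan2(q[2]-.075,a)-.046)
print("TCP rel: hinge", (hx-o["eef_pos"][:2])@ex, o["eef_pos"][2])
E
```

```text
barcorner [ 0.53739791 -0.00494058  0.27314488]
wrist [ 0.53845946 -0.00528904  0.27353762]
r 0.26407055821894454 th 0.8025887125812478
r 0.26363076433836785 th 0.8067457337449047
TCP rel: hinge 0.17350903922044125 0.2380961956845827
```

```bash
python3 - <<'E'
from h import *
units([.83,.87,.91,.95,.99,1.03,1.07,1.1,1.12,1.13],.805)
E
```

```text
[[0, [0, 0.1, -0.085], 0], [0, [0, 0.263, -0.216], 0], [0, [0, 0.432, -0.341], 0], [0, [0, 0.606, -0.458], 0], [0, [0, 0.784, -0.569], 0], [0, [0, 0.967, -0.672], 0], [0, [0, 1.154, -0.768], 0], [0, [0, 1.296, -0.835], 0], [0, [0, 1.392, -0.878], 0], [0, [0, 1.44, -0.898], 0]]
```

>>> move_arm:
  motion:
    - [0,[0,0.1,-0.09],0]
    - [0,[0,0.263,-0.22],0]
    - [0,[0,0.432,-0.35],0]
    - [0,[0,0.606,-0.47],0]
    - [0,[0,0.784,-0.58],0]
    - [0,[0,0.967,-0.69],0]
    - [0,[0,1.154,-0.79],0]
    - [0,[0,1.296,-0.865],0]
    - [0,[0,1.392,-0.91],0]
    - [0,[0,1.44,-0.93],0]

```text
clock: 31.7
eef_pos: [0.5942, -0.0875, 0.2847]
tool_rot: [0.789, 0.614, 0.001, 0.002]
ft_force: [-3.4, 2.0, 6.6]
grip_width: 0.0116
```

```bash
python3 - <<'E'
from h import *
arc()
snap("wrist","w23");snap("scene","s23");crop("s23",220,40,150,150,4,"s23a")
E
```

```text
t 31.70 y 164.0 z 238.8 th_est 1.152 r 269.3 F [-3.4  2.   6.6] grip 11.6 q [-0.15  0.44  0.48  1.61 -0.    1.67]
```

View pics/s23a.png

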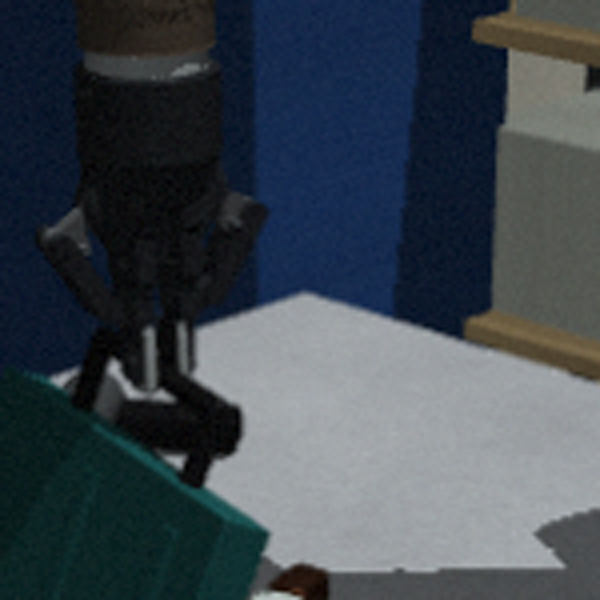

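View pics/w23.png

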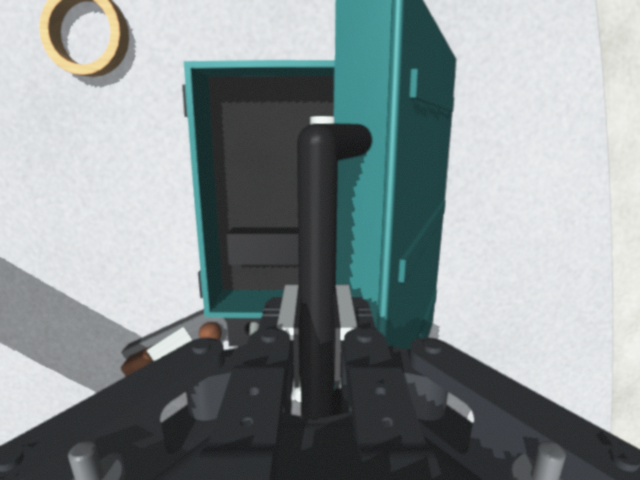

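```bash
python3 - <<'E'
from h import *
units([1.14,1.14,1.12,1.08,1.04,1.0,.96,.93,.9,.88],1.14)
E
```

```text
[[0, [0, 0.0, 0.0], 0], [0, [0, 0.0, 0.0], 0], [0, [0, -0.097, 0.04], 0], [0, [0, -0.288, 0.127], 0], [0, [0, -0.475, 0.221], 0], [0, [0, -0.659, 0.322], 0], [0, [0, -0.839, 0.431], 0], [0, [0, -0.97, 0.517], 0], [0, [0, -1.099, 0.608], 0], [0, [0, -1.184, 0.67], 0]]
```

>>> move_arm:
  motion:
    - [0,[0,0,0],0]
    - [0,[0,0,0],0]
    - [0,[0,-0.097,0.04],0]
    - [0,[0,-0.288,0.13],0]
    - [0,[0,-0.475,0.23],0]
    - [0,[0,-0.659,0.33],0]
    - [0,[0,-0.839,0.44],0]
    - [0,[0,-0.97,0.53],0]
    - [0,[0,-1.099,0.63],0]
    - [0,[0,-1.184,0.69],0]

```text
clock: 32.8
eef_pos: [0.5374, -0.0731, 0.2507]
tool_rot: [0.789, 0.614, 0.002, 0.003]
ft_force: [-3.4, 1.5, 8.1]
grip_width: 0.0114
```

>>> move_arm:
  motion:
    - [0,[0,0,0],0]
    - [0,[0,0,0],0]
    - [0,[0,0,0],0]
    - [0,[0,0,0],0]
    - [0,[0,0,0],0]
    - [0,[0,0,0],0]
    - [0,[0,0,0],0]
    - [0,[0,0,0],0]
    - [0,[0,0,0],0]
    - [0,[0,0,0],0]

```text
clock: 33.8
eef_pos: [0.5366, -0.0729, 0.2497]
tool_rot: [0.789, 0.614, 0.001, 0.002]
ft_force: [-5.6, 1.7, 8.3]
grip_width: 0.0112
```

```bash
python3 - <<'E'
from h import *
arc()
c,o=snap("wrist","w24");snap("scene","s24");crop("s24",220,50,150,150,4,"s24a");snap("top","t24");crop("t24",310,140,150,140,4,"t24a")
arc()
E
```

```text
t 33.80 y 104.5 z 203.8 th_est 0.895 r 267.2 F [-5.6  1.7  8.3] grip 11.2 q [-0.13  0.31  0.21  1.47 -0.    1.68]
t 33.95 y 104.5 z 203.8 th_est 0.895 r 267.2 F [-5.7  0.8  7.7] grip 11.7 q [-0.13  0.31  0.21  1.47 -0.    1.68]
```

View pics/s24a.png

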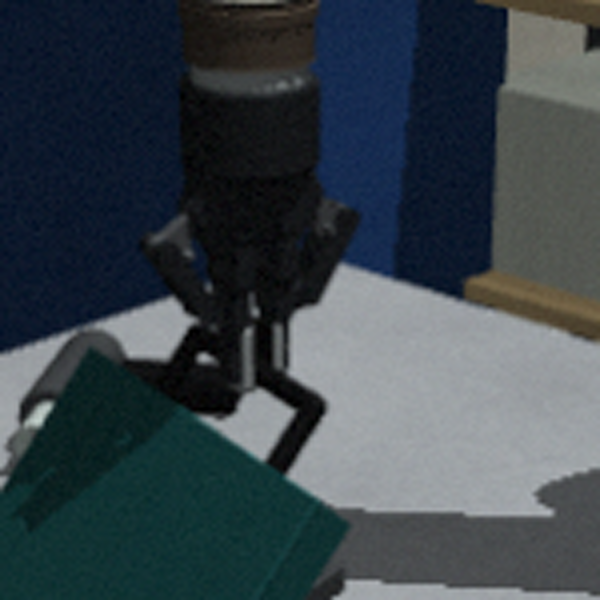

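View pics/w24.png

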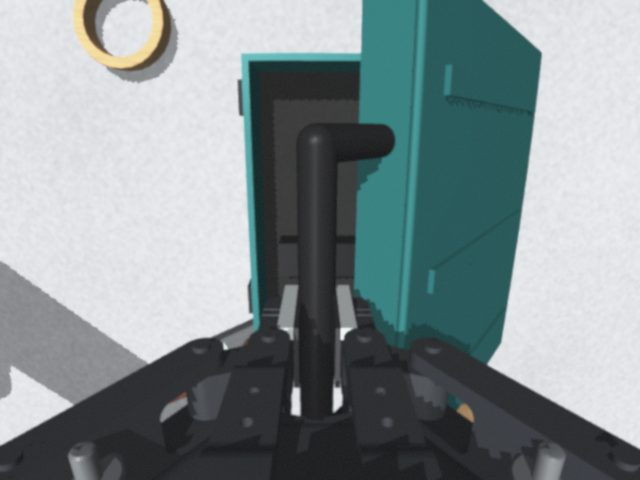

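View pics/t24a.png

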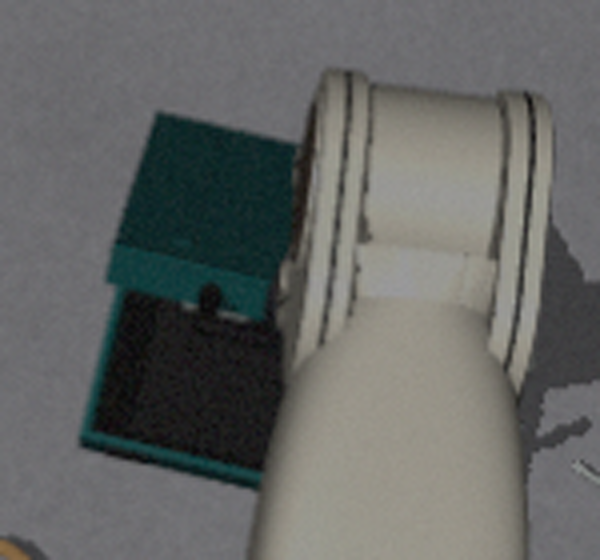

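```bash
python3 - <<'E'
from h import *
cs,o=load("pics/s24.pkl");cw,ow=load("pics/w24.pkl")
S=lambda x,y:(220+x/4-.4,50+y/4-.4)
q=tri([ray(cs,S(315,407)),ray(cw,(316,141),ow)]);ex=np.array([.9695,-.2450]);hx=np.array([.6907,-.1108])
a=(hx-q[:2])@ex; print(q,"r",math.hypot(a,q[2]-.075),"th",math.atan2(q[2]-.075,a)-.046)
print(o["joint_vel"].round(4)); arc()
c,_=snap("scene","s25")
E
```

```text
[ 0.55287982 -0.00914564  0.28555463] r 0.2635573402852011 th 0.8794557557907106
[-0.0002  0.0007 -0.0011 -0.0008  0.0004 -0.0005]
t 33.95 y 104.5 z 203.8 th_est 0.895 r 267.2 F [-5.7  0.8  7.7] grip 11.7 q [-0.13  0.31  0.21  1.47 -0.    1.68]
```

View pics/s25.png

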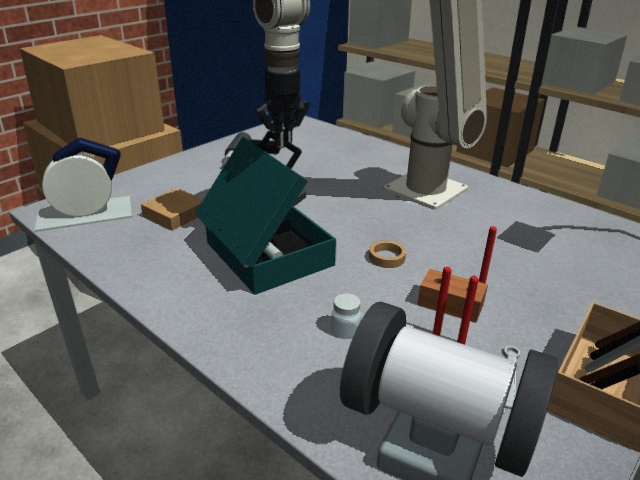

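View pics/t24.png

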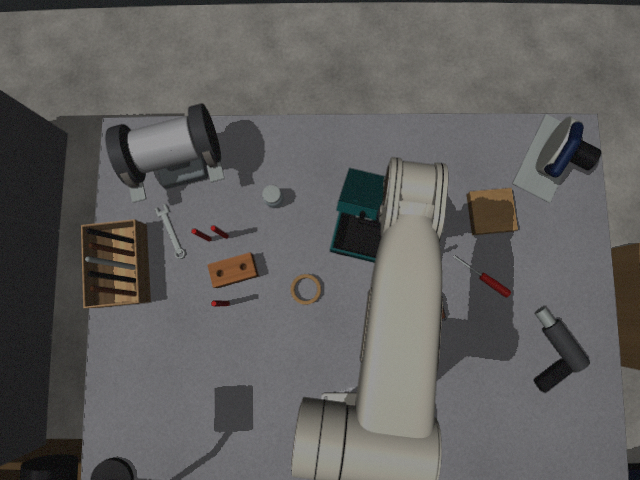

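```bash
python3 - <<'E'
from h import *
print(job_done()); arc()
E
```

```text
the job is handed in; nothing more can be done
None
the job is handed in; nothing more can be done
```

I handed the job in at about 34 s, still holding the lid bar with the lid about 10 degrees short of balance. No verdict was reported.

- **Punches:** Both stand in their own pockets and were let go. After release I measured their tops at 173 mm (thick) and 171.5 mm (thin), against 175 mm expected at the pocket floor. The thick one is upright. The thin one leans about 0.085 rad, which is under the 0.15 limit. The lid and arm hid the punches from the cameras after that, so I could not look at them again at the end, apart from what look like their shadows in the top view.
- **Lid:** I raised it to about 1.14 rad by the bar, worked out from the arm's position, then brought it back. At the last check the cameras gave 0.879 rad and the arm's position gave 0.881 rad. The joint speeds were close to zero.
- **Other tools:** I saw no change in the ones visible in the last pictures. The hand plane was hidden under the arm.

Three things did not go as described:

- **First grasp missed:** The fingers closed above the bar because their tips sit about 25 mm behind the stated tool point. I lowered the arm and took the bar again.
- **Bar moved in the pads:** It shifted about 6 mm during the lift. The angle from the full tool position therefore read slightly high (0.895 rad), so I used the camera figure and the tool's horizontal position instead.
- **Lid pushes on the hand:** About 10 N remained at the end, and it was steady.

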